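# Load the calibration balls into the pycnometer drawer and latch it

### The job

Load the gas pycnometer for calibration: without touching the three steel balls with the gripper, carry them in the dipper and tip all of them from close above into the sunken well of the open sample drawer, keeping the dipper clear of the drawer's raised walls so that it never knocks them hard. Stand the emptied dipper upright on the bench again, and press the drawer in until its push-push latch catches and it stays shut by itself when you let go. Leave the other things on the bench where they are.

Things in the scene. Friction and masses are not known exactly. Their poses are not given: they have to be found in the camera images.
- pycnometer: White bench instrument fixed to the bench, 200 mm deep, 150 mm wide, with a sloping control panel on top: 82 mm high at the front, rising to 128 mm over the rear 50 mm. Origin: centre of its underside on the bench; z up, x points from its front to its back, so its drawer comes out along its own -x.
- drawer (a joint): Opening of the sample drawer in m: 0.080 to 0.092 at the start, 0 latched, -0.0102 inner stop. Moves 2.5 kg; a spring (5 N at 0, none at 0.092) pushes it out; friction 0.8 N. Push-push latch: press its front beyond -0.008 (best to the stop) and let it come back: it catches at 0. Let go sooner, or pressed to the stop a second time, it slides out to about 0.078 and can be pressed again.
- front (a point): Middle of the drawer's flat white front face, 44 mm above the bench; the face is 116 mm wide, from 12 to 70 mm above the bench. Moves with the drawer; axes as the pycnometer's. When latched the face stands 14 mm proud of the housing front.
- rim (a point): Centre of the open top of the drawer's tray, level with its raised walls (66 mm above the bench), straight above the well. Inside, the tray is 84 x 84 mm; walls 4 mm thick, but the front panel is 8 mm thick and 4 mm higher. The front face lies 50 mm towards the pycnometer's -x. Axes as the pycnometer's. When open, the whole tray stands in front of the housing.
- well (a point): Centre of the floor of the round well sunk in the middle of the drawer's tray: 56 mm across, floor 18 mm above the bench, about 19 mm deep; round it a deck dished at 14 degrees runs out to the raised walls, which stand 25 to 29 mm above it.
- dipper: Dipper standing on the bench: tapered steel cup (outside 47 mm at the foot, 72 mm at the rim, 52 mm high, 2 mm wall, flank 13 degrees outwards) with a black handle along its own -x. Origin: centre of the cup's underside; z: cup axis, up when standing. About 0.16 kg, holds the balls. They roll out when it is tilted more than 77 degrees; 90 to 95 degrees empties it.
- grip (a point): Point on the axis of the dipper's level handle, 80 mm from the cup's axis, 62 mm above the foot (10 mm above the rim). The handle is 14 mm across flats and reaches from 52 to 124 mm from the cup's axis; its eight flats let it be pinched upright or with the hand leaning 45 degrees to either side. Axes as the dipper's.
- mouth (a point): Centre of the dipper's mouth in the plane of the rim, 52 mm above its foot; rim radius 36 mm. Axes as the dipper's.
- ball0_center (a point): Centre of steel calibration ball 1 of 3 (all alike): 16 mm across, about 17 g, free-rolling; in the dipper's cup at the start.
- ball1_center (a point): Centre of steel calibration ball 2 of 3 (all alike): 16 mm across, about 17 g, free-rolling; in the dipper's cup at the start.
- ball2_center (a point): Centre of steel calibration ball 3 of 3 (all alike): 16 mm across, about 17 g, free-rolling; in the dipper's cup at the start.
- tape_roll: Bystander: roll of cream masking tape, 67 mm across, 18 mm high, lying flat. Origin: centre of its underside.
- petri: Bystander: shallow glass dish, 60 mm across, 14 mm high. Origin: centre of its underside.
- loupe: Bystander: black and white folding loupe, 31 x 64 x 14 mm. Origin: centre of its underside.
- tweezers: Bystander: steel tweezers, 122 mm long, 8 mm high. Origin: centre of its underside.
- cut_ring: Bystander: plain steel ring, 41 mm across, 16 mm high. Origin: centre of its underside.
- timer: Bystander: white bench timer, 58 x 62 x 21 mm. Origin: centre of its underside.
Not all that is in view belongs to the job. Leave any blue look-alike of the dipper alone.

How it is judged:
On the way, in this order (a step that is already met when the one before it is completed fails the run):
1. all three balls lie in the well while the drawer is still open (horizontal distance between each of ball0_center, ball1_center, ball2_center and well below 0.023 m and z of ball0_center in the frame of well between 0.004 and 0.016 m and z of ball1_center in the frame of well between 0.004 and 0.016 m and z of ball2_center in the frame of well between 0.004 and 0.016 m and value of joint drawer above 0.06 m), for 0.2 s.
2. the drawer has been pressed beyond the latch point (value of joint drawer below -0.004 m), for 0.05 s.
At the end, for the whole second after the job is handed in: All three balls lie in the drawer's well (centres within 23 mm of its axis and 4 to 16 mm over its floor); the drawer rests latched, within 2 mm of 0, by itself; the dipper stands still and upright on the bench (within 0.1 rad, foot within 6 mm of the bench top) (horizontal distance between each of ball0_center, ball1_center, ball2_center and well below 0.023 m and z of ball0_center in the frame of well between 0.004 and 0.016 m and z of ball1_center in the frame of well between 0.004 and 0.016 m and z of ball2_center in the frame of well between 0.004 and 0.016 m and value of joint drawer between -0.002 and 0.002 m and velocity of joint drawer between -0.005 and 0.005 m/s and angle between dipper's own z axis and vertical below 0.1 rad and height (world z) of dipper between -0.006 and 0.006 m and linear speed of dipper below 0.02 m/s); the robot touches nothing.
It fails at once if a ball is touched by the gripper (contact force between the fingers and ball0 above 0.3 N or contact force between the fingers and ball1 above 0.3 N or contact force between the fingers and ball2 above 0.3 N).
It fails at once if a ball falls from too high (faster than 1.6 m/s) (linear speed of any of ball0, ball1, ball2 above 1.6 m/s).
It fails at once if the dipper knocks or presses on the pycnometer or its drawer with more than 12 N (contact force between dipper and pycnometer above 12 N).
It fails at once if a bystander is moved more than 25 mm (distance of any of tape_roll, petri, loupe, tweezers, cut_ring, timer from where it was at the start of the episode above 0.025 m).
It also fails if it takes over 70 s, if anything falls off the work surface, if the arm or the gripper's body presses on something with over 40 N, if the wrist force passes 120 N, or if a joint passes its speed limit or range.

### The arm

A 6-joint arm with a two-finger parallel gripper is mounted at the origin on a cart in front of the work surface, level with it; the furniture and walls round the work are solid. World frame = base frame: x ahead of the robot, y to its left, z up, the work surface at z = 0. Lengths are in m, angles in rad, forces in N, time in s.
With the tool pointing down it reaches from about 0.35 to 0.975 m from the base axis. Payload 4.9 kg.
Tool frame: the origin (TCP) lies on the mounting face of the last link; the fingertips stand 173 mm ahead of it and the grasp point (between the pads) lies 155 mm ahead of it; z points along the fingers, y is the direction in which the jaws open and shut (so a half turn about z gives the same grasp; the last joint's range is limited). The gripper opens to 85 mm and grips with 20 to 120 N. Pads are 22 mm wide; open, the fingers measure 114 mm over their backs; the gripper's body (76 mm by 85 mm) begins 54 mm behind the grasp point. The pads swing forward as they close: fully open they stand 13 mm farther back than shut.
Start: joints at [1.093, 0.053, 1.613, -0, 1.476, -0.119], TCP at [0.219, 0.585, 0.405] pointing down, gripper open.
Joint ranges: [-3.01, 3.01], [-1.01, 2.22], [0.06, 2.58], [-1.02, 4.17], [0.09, 2.62], [-3.14, 3.14]. Speed limits (rad/s): [2.57, 2.57, 3.14, 3.14, 3.14, 3.14].

### API

Orientations are given as a unit quaternion [w, x, y, z].
In Python, from plant import manip gives the robot as it stands.
- The arm moves only by the tool play_rows, never from a script. Its argument "increments" is a list of rows, each an object with "offset": the shift along the tool's x, y, z in mm, a list of three; "twist": the turn about the tool's z in rad; "grip": the opening, from 0 (shut) to 1 (fully open). In form: [{"offset": [dx, dy, dz], "twist": twist, "grip": grip}, ...]. A call has 1 to 5 rows; each row is the pose to reach, as a shift and turn from the pose commanded when the call began, along the tool's axes at that moment; what a row does not reach only later rows make up. A row lasts 1/12 s, in which the tool goes at most 41.7 mm and 7.16 degrees, less where a joint would pass 70% of its speed; a pose out of reach is approached as far as the arm can. A call with a gripper value outside its range is refused whole. The fingers move at their own pace and stop on an object; the grip force is fixed at half the most. Time passes only in rows, so rows that repeat a pose let the fingers close. It gives the time, the measured TCP pose, the force and the opening at its end, in the units of the state.
- manip.state(): the state, without advancing time (a new reading comes with each control period).
- manip.grab_frame(name): name is "scene" or "top" or "wrist"; returns the picture (400x640x3 uint8, blue, green, red); there is no depth.
- manip.get_calibration(name): a dict with "fx", "fy", "cx", "cy" (pixels), "k1" (the pictures are not rectified: a ray, as slopes to the right and down, at radius r is drawn at 1 + k1 r^2 times it, then the intrinsics apply), "T" (4x4, takes a point from camera to world coordinates). Camera axes: x right, y down, z forward; pixel columns grow to the right and rows downward; lengths in m; the calibration is good to about 2 mm. A picture is of the moment at which its call begins: read the wrist's pose just before it. get_calibration takes no time and is no camera call; for the wrist camera it gives the pose at the moment of the call.
- manip.job_done(): hands the job in, once; it reports no verdict.
Trained networks look in the newest picture that a camera, given by its name, has taken for a name from the list of things; names that differ only in an ending like _2 or _b are one class to them, and where a whole thing is asked for, a point or a joint stands for the part that bears it (a point fixed in the world has none). Each returns a list of dicts, best first, with "p" (0 to 1); they miss things now and then, are a little off and sometimes report something else, mostly with a low value. They report only what shows in the picture. A call takes as long as a camera call. They do not tell look-alikes from the thing itself.
- manip.boxes_of(query, camera): "xyz" ([x, y, z] in m, in the coordinates of the camera as it stood for that picture, good to about 4 mm: the middle of the surface that is visible of it).
- manip.tip_of(query, camera): "xyz" ([x, y, z] in m, in the coordinates of the camera as it stood for that picture, good to about 4 mm: a listed point, or the origin of a listed thing).
The state is a dict: "time": time; "joint_pos": joint angles; "joint_vel": joint speeds; "joint_efforts": joint torques, N m; "tool_pos": TCP position; "tool_rot": TCP orientation; "contact_force": force on the tool from outside, world axes, zero at the start; "ft_torque": the same for the moment, N m; "gripper_width": opening from 0.0 (shut) to 1.0 (fully open).
Only numpy, scipy, OpenCV 4.12 (cv2) and the standard library are available. Lean on these libraries where they do the work, as an engineer would, in place of code of your own. Each camera call takes 0.05 s, during which the arm holds its last target. There are 200 camera calls.

## Working session

There is one attempt and no reset: what is moved stays moved. The work goes in short steps, Python scripts to look and compute and a tool call to move; the robot and the scene stay as the last step left them, time stands still between calls to the robot, and variables do not carry over. Pictures are saved under pics/ and viewed, about 8 in all and at most 12, crops included, and the job is handed in when it is done.

Besides the shell and the picture viewer there is one more tool, called as name(argument=value, ...), one argument or row to a line, values as JSON. play_rows: Moves the arm, as the interface text tells. Its arguments: {"type":"object","properties":{"increments":{"type":"array"}},"required":["increments"]}

```bash
mkdir -p pics; cat > h.py <<'E'
import numpy as np, cv2
from plant import manip
from scipy.spatial.transform import Rotation as R
def world(cam,p):
    T=np.array(manip.get_calibration(cam)["T"]);return T[:3,:3]@np.array(p)+T[:3,3]
def find(q,cam,f='tip',n=3):
    r=getattr(manip,'tip_of' if f=='tip' else 'boxes_of')(q,cam)
    for d in r[:n]: print(cam,f,q,round(d['p'],2),np.round(world(cam,d['xyz']),4))
def tool():
    s=manip.state();q=s['tool_rot'];return np.array(s['tool_pos']),R.from_quat([q[1],q[2],q[3],q[0]]).as_matrix(),s
def off(target,Rm=None):
    p,M,s=tool();return np.round(M.T@(np.array(target)-p)*1000,1)
E
python3 - <<'E'
from h import *
for c in ['scene','top']:
    im=manip.grab_frame(c);cv2.imwrite(f'pics/{c}0.png',im)
    for q in ['dipper','grip','mouth','front','rim','well','pycnometer','ball0_center','tape_roll','petri','loupe','tweezers','cut_ring','timer']: find(q,c,n=2)
p,M,s=tool();print(s['time'],p,M.round(3))
E
```

```text
scene tip dipper 0.72 [ 0.4888 -0.0206 -0.0005]
scene tip dipper 0.58 [7.149e-01 1.778e-01 4.000e-04]
scene tip grip 0.95 [0.7371 0.2527 0.061 ]
scene tip grip 0.9 [0.4223 0.0219 0.0622]
scene tip mouth 0.76 [ 0.4959 -0.0213  0.049 ]
scene tip mouth 0.6 [0.7188 0.1764 0.0522]
scene tip front 0.9 [ 0.4557 -0.3641  0.0453]
scene tip rim 0.82 [ 0.502  -0.3735  0.0643]
scene tip rim 0.46 [ 0.5024 -0.1981  0.0022]
scene tip well 0.62 [ 0.4964 -0.3749  0.0682]
scene tip well 0.56 [ 0.498  -0.3721  0.0173]
scene tip pycnometer 0.9 [ 0.6483 -0.4015  0.0027]
scene tip pycnometer 0.61 [ 0.39   -0.0626 -0.004 ]
scene tip ball0_center 0.51 [ 0.5037 -0.3733  0.0162]
scene tip tape_roll 0.9 [ 0.3953 -0.2086 -0.001 ]
scene tip tape_roll 0.17 [ 0.6484 -0.1304 -0.0014]
scene tip petri 0.65 [ 0.6574 -0.2034  0.0029]
scene tip loupe 0.72 [ 0.4997 -0.1928  0.0008]
scene tip loupe 0.51 [ 0.655  -0.2035  0.0019]
scene tip tweezers 0.61 [ 0.389  -0.0628 -0.0015]
scene tip cut_ring 0.56 [ 0.6453 -0.1289  0.001 ]
scene tip timer 0.54 [0.6656 0.0048 0.0031]
top tip dipper 0.97 [0.7171 0.1765 0.0016]
top tip d
[... 346 characters left out ...]
m 0.17 [ 6.636e-01 -2.047e-01 -6.000e-04]
top tip well 0.56 [ 0.4992 -0.3701  0.0141]
top tip pycnometer 0.86 [ 0.6492 -0.4004 -0.0023]
top tip ball0_center 0.44 [ 0.5004 -0.0219  0.0077]
top tip tape_roll 0.63 [ 0.4009 -0.2094  0.0032]
top tip tape_roll 0.38 [ 0.397  -0.0595  0.0012]
top tip petri 0.69 [ 0.661  -0.2043  0.0014]
top tip loupe 0.55 [ 5.047e-01 -2.033e-01 -2.000e-04]
top tip tweezers 0.73 [ 3.951e-01 -5.760e-02 -2.000e-04]
top tip cut_ring 0.59 [ 6.539e-01 -1.320e-01  2.000e-04]
top tip timer 0.68 [ 0.6657  0.0051 -0.0022]
top tip timer 0.39 [ 0.6583 -0.2001 -0.    ]
1.5 [0.21947546 0.58518014 0.40470835] [[-0.936  0.351 -0.   ]
 [ 0.351  0.936  0.   ]
 [ 0.     0.    -1.   ]]
```

View pics/top0.png

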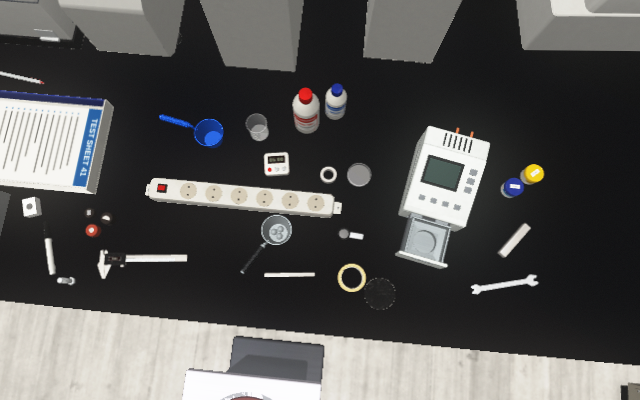

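View pics/scene0.png

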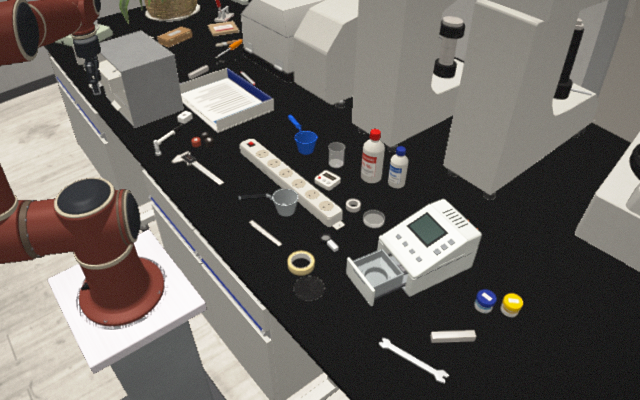

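The tool only ever twists about its own z, so tipping needs a lean. I'll check what the arm does at the edge of its reach, high up and clear of everything.

play_rows(
  increments=[
    {"offset": [0,0,-200],"twist": 0,"grip": 1},
    {"offset": [0,0,-200],"twist": 0,"grip": 1},
    {"offset": [0,0,-200],"twist": 0,"grip": 1},
    {"offset": [0,0,-200],"twist": 0,"grip": 1},
    {"offset": [0,0,-200],"twist": 0,"grip": 1},
  ],
)

```text
time: 1.92
tool_pos: [0.2192, 0.5846, 0.6089]
tool_rot: [0.001, 0.178, 0.984, 0.002]
contact_force: [-0.2, 1.4, -0.1]
gripper_width: 0.995
```

play_rows(
  increments=[
    {"offset": [0,0,-400],"twist": 0,"grip": 1},
    {"offset": [0,0,-400],"twist": 0,"grip": 1},
    {"offset": [0,0,-400],"twist": 0,"grip": 1},
    {"offset": [0,0,-400],"twist": 0,"grip": 1},
    {"offset": [0,0,-400],"twist": 0,"grip": 1},
  ],
)

```text
time: 2.33
tool_pos: [0.2191, 0.5845, 0.8153]
tool_rot: [0.0, 0.178, 0.984, 0.0]
contact_force: [0.8, 2.1, 0.6]
gripper_width: 1.002
```

play_rows(
  increments=[
    {"offset": [0,0,-200],"twist": 0,"grip": 1},
    {"offset": [0,0,-200],"twist": 0,"grip": 1},
    {"offset": [0,0,-200],"twist": 0,"grip": 1},
    {"offset": [0,0,-200],"twist": 0,"grip": 1},
    {"offset": [0,0,-200],"twist": 0,"grip": 1},
  ],
)

```text
time: 2.75
tool_pos: [0.2134, 0.5649, 0.9776]
tool_rot: [-0.005, 0.178, 0.984, -0.013]
contact_force: [-24.0, -55.7, -2.1]
gripper_width: 0.996
```

```bash
python3 - <<'E'
from h import *
p,M,s=tool();print(p,M.round(3),s['joint_pos'],s['joint_vel'],s['contact_force'])
im=manip.grab_frame('scene');p,M,s=tool();print(p,M.round(3)[:,2],s['joint_pos'],s['contact_force'])
E
```

```text
[0.21335878 0.56493982 0.97763088] [[-0.936  0.351 -0.015]
 [ 0.351  0.936 -0.023]
 [ 0.006 -0.027 -1.   ]] [ 1.08607039  0.49437356  0.05459913  0.00496306  2.62024105 -0.12176937] [-0.0283766  -0.16356005 -0.06462312 -0.00280494  0.02796218 -0.03504341] [-24.00940893 -55.66992849  -2.10852464]
[0.21351767 0.56430542 0.97801597] [-0.013 -0.02  -1.   ] [ 1.08533316  0.49115092  0.0584603   0.00502609  2.61612913 -0.12190588] [ 0.22185334 -0.07938093 -0.3601158 ]
```

play_rows(
  increments=[
    {"offset": [0,0,-200],"twist": 0,"grip": 1},
    {"offset": [0,0,-200],"twist": 0,"grip": 1},
    {"offset": [0,0,-200],"twist": 0,"grip": 1},
  ],
)

```text
time: 3.05
tool_pos: [0.1962, 0.5254, 1.0108]
tool_rot: [0.003, 0.178, 0.984, 0.015]
contact_force: [-0.5, -0.2, 0.1]
gripper_width: 0.999
```

```bash
python3 - <<'E'
from h import *
p,M,s=tool();print(p,M.round(3)[:,2],s['joint_pos'],s['joint_vel'],s['contact_force'])
E
```

```text
[0.19624022 0.52535744 1.01078884] [ 0.011  0.028 -1.   ] [ 1.07999993  0.43671805  0.05498947  0.0064375   2.62001512 -0.1264131 ] [-0.0023496  -0.10758314 -0.00090058 -0.00467155 -0.00018275 -0.00900823] [-0.49331923 -0.15777869  0.06443905]
```

play_rows(
  increments=[
    {"offset": [0,0,-200],"twist": 0,"grip": 1},
    {"offset": [0,0,-200],"twist": 0,"grip": 1},
    {"offset": [0,0,-200],"twist": 0,"grip": 1},
    {"offset": [0,0,-200],"twist": 0,"grip": 1},
    {"offset": [0,0,-200],"twist": 0,"grip": 1},
  ],
)

```text
time: 3.47
tool_pos: [0.1802, 0.4899, 1.0376]
tool_rot: [0.011, 0.178, 0.983, 0.039]
contact_force: [-0.3, -0.4, 0.6]
gripper_width: 0.996
```

play_rows(
  increments=[
    {"offset": [0,200,0],"twist": 0,"grip": 1},
    {"offset": [0,200,0],"twist": 0,"grip": 1},
    {"offset": [0,200,0],"twist": 0,"grip": 1},
    {"offset": [0,200,0],"twist": 0,"grip": 1},
  ],
)

```text
time: 3.8
tool_pos: [0.2022, 0.5328, 1.0041]
tool_rot: [-0.001, 0.178, 0.984, 0.01]
contact_force: [0.7, 1.0, 0.7]
gripper_width: 0.999
```

```bash
python3 - <<'E'
from h import *
p,M,s=tool();print(p,M.round(3),s['joint_pos'],s['joint_vel'],s['contact_force'])
E
```

```text
[0.2022018  0.53276571 1.00414269] [[-0.936  0.351  0.002]
 [ 0.351  0.936  0.02 ]
 [ 0.005  0.02  -1.   ]] [ 1.07609244  0.44749327  0.05661348  0.01475922  2.61865671 -0.12299761] [-0.00796806  0.04703452 -0.0212045   0.00482     0.01117619 -0.00660866] [0.7174258  0.96046145 0.67232875]
```

play_rows(
  increments=[
    {"offset": [0,0,-200],"twist": 0,"grip": 1},
    {"offset": [0,0,-200],"twist": 0,"grip": 1},
    {"offset": [0,0,-200],"twist": 0,"grip": 1},
    {"offset": [0,0,-200],"twist": 0,"grip": 1},
    {"offset": [0,0,-200],"twist": 0,"grip": 1},
  ],
)

```text
time: 4.22
tool_pos: [0.1811, 0.4876, 1.0388]
tool_rot: [0.009, 0.178, 0.983, 0.041]
contact_force: [-0.2, 0.0, -0.5]
gripper_width: 1.005
```

play_rows(
  increments=[
    {"offset": [0,0,-200],"twist": 0,"grip": 1},
    {"offset": [0,0,-200],"twist": 0,"grip": 1},
    {"offset": [0,0,-200],"twist": 0,"grip": 1},
    {"offset": [0,0,-200],"twist": 0,"grip": 1},
    {"offset": [0,0,-200],"twist": 0,"grip": 1},
  ],
)

```text
time: 4.63
tool_pos: [0.1634, 0.4503, 1.0641]
tool_rot: [0.017, 0.178, 0.982, 0.065]
contact_force: [-0.4, 0.2, -0.2]
gripper_width: 0.999
```

play_rows(
  increments=[
    {"offset": [0,0,200],"twist": 0,"grip": 1},
    {"offset": [0,0,200],"twist": 0,"grip": 1},
    {"offset": [0,0,200],"twist": 0,"grip": 1},
  ],
)

```text
time: 4.88
tool_pos: [0.1691, 0.4625, 0.9824]
tool_rot: [0.018, 0.178, 0.982, 0.068]
contact_force: [1.0, 1.8, 2.1]
gripper_width: 1.002
```

play_rows(
  increments=[
    {"offset": [0,0,200],"twist": 0,"grip": 1},
    {"offset": [0,0,200],"twist": 0,"grip": 1},
    {"offset": [0,0,200],"twist": 0,"grip": 1},
  ],
)

```text
time: 5.13
tool_pos: [0.1765, 0.4785, 0.8558]
tool_rot: [0.017, 0.178, 0.982, 0.065]
contact_force: [-0.5, 0.3, -0.1]
gripper_width: 0.996
```

Lean survives and accumulates at the joint limit, so a 45° lean can be built up there. I'll fit a small kinematic model from the states and steer the lean to be perpendicular to the handle (azimuth about 57°).

```bash
cat >> h.py <<'E'
import json,os
def log():
    p,M,s=tool()
    t=M[:,2];y=M[:,1]
    print('t',round(s['time'],2),'p',p.round(4),'lean',round(np.degrees(np.arccos(-t[2])),2),'az',round(np.degrees(np.arctan2(t[1],t[0])),1),'y',y.round(3),'j',np.round(s['joint_pos'],3),'F',np.round(s['contact_force'],1))
    with open('log.txt','a') as f: f.write(json.dumps([list(map(float,s['joint_pos'])),list(map(float,p)),M.tolist()])+'\n')
E
python3 - <<'E'
from h import *
log(); print(off([0.27,0.42,1.0]))
E
```

```text
t 5.13 p [0.1765 0.4785 0.8558] lean 7.71 az 65.3 y [0.348 0.928 0.134] j [ 1.069 -0.117  1.026  0.011  2.099 -0.136] F [-0.5  0.3 -0.1]
[-109.5   -2.5 -144.8]
```

play_rows(
  increments=[
    {"offset": [-109,-2,-145],"twist": 0.2,"grip": 1},
    {"offset": [-109,-2,-145],"twist": 0.2,"grip": 1},
    {"offset": [-109,-2,-145],"twist": 0.2,"grip": 1},
    {"offset": [-109,-2,-145],"twist": 0.2,"grip": 1},
    {"offset": [-109,-2,-145],"twist": 0.2,"grip": 1},
  ],
)

```text
time: 5.55
tool_pos: [0.2703, 0.4183, 1.0053]
tool_rot: [0.012, 0.277, 0.959, 0.068]
contact_force: [-0.5, 0.8, 0.7]
gripper_width: 1.001
```

play_rows(
  increments=[
    {"offset": [0,0,-300],"twist": 0,"grip": 1},
    {"offset": [0,0,-300],"twist": 0,"grip": 1},
    {"offset": [0,0,-300],"twist": 0,"grip": 1},
    {"offset": [0,0,-300],"twist": 0,"grip": 1},
    {"offset": [0,0,-300],"twist": 0,"grip": 1},
  ],
)

```text
time: 5.97
tool_pos: [0.2436, 0.3784, 1.0805]
tool_rot: [0.018, 0.275, 0.957, 0.085]
contact_force: [-0.7, -0.0, 1.3]
gripper_width: 1.0
```

play_rows(
  increments=[
    {"offset": [0,0,-300],"twist": 0,"grip": 1},
    {"offset": [0,0,-300],"twist": 0,"grip": 1},
    {"offset": [0,0,-300],"twist": 0,"grip": 1},
    {"offset": [0,0,-300],"twist": 0,"grip": 1},
    {"offset": [0,0,-300],"twist": 0,"grip": 1},
  ],
)

```text
time: 6.38
tool_pos: [0.2111, 0.3383, 1.1061]
tool_rot: [0.03, 0.275, 0.954, 0.113]
contact_force: [-0.3, 0.2, -0.5]
gripper_width: 1.004
```

play_rows(
  increments=[
    {"offset": [0,0,-300],"twist": 0,"grip": 1},
    {"offset": [0,0,-300],"twist": 0,"grip": 1},
    {"offset": [0,0,-300],"twist": 0,"grip": 1},
    {"offset": [0,0,-300],"twist": 0,"grip": 1},
    {"offset": [0,0,-300],"twist": 0,"grip": 1},
  ],
)

```text
time: 6.8
tool_pos: [0.1796, 0.3012, 1.1266]
tool_rot: [0.041, 0.274, 0.951, 0.139]
contact_force: [0.6, -0.6, -0.1]
gripper_width: 0.999
```

```bash
python3 -c "
from h import *
log()"
```

```text
t 6.8 p [0.1796 0.3012 1.1266] lean 16.62 az 57.6 y [0.51  0.811 0.286] j [ 0.802  0.18   0.055  0.116  2.619 -0.098] F [ 0.6 -0.6 -0.1]
```

play_rows(
  increments=[
    {"offset": [0,0,-300],"twist": 0,"grip": 1},
    {"offset": [0,0,-300],"twist": 0,"grip": 1},
    {"offset": [0,0,-300],"twist": 0,"grip": 1},
    {"offset": [0,0,-300],"twist": 0,"grip": 1},
    {"offset": [0,0,-300],"twist": 0,"grip": 1},
  ],
)

```text
time: 7.22
tool_pos: [0.1449, 0.2638, 1.1447]
tool_rot: [0.052, 0.274, 0.946, 0.165]
contact_force: [0.7, -0.5, -0.9]
gripper_width: 1.0
```

play_rows(
  increments=[
    {"offset": [0,-100,-300],"twist": 0,"grip": 1},
    {"offset": [0,-100,-300],"twist": 0,"grip": 1},
    {"offset": [0,-100,-300],"twist": 0,"grip": 1},
    {"offset": [0,-100,-300],"twist": 0,"grip": 1},
    {"offset": [0,-100,-300],"twist": 0,"grip": 1},
  ],
)

```text
time: 7.63
tool_pos: [0.086, 0.2172, 1.1642]
tool_rot: [0.067, 0.273, 0.939, 0.198]
contact_force: [-0.5, -0.2, -0.2]
gripper_width: 1.001
```

play_rows(
  increments=[
    {"offset": [0,0,-300],"twist": 0,"grip": 1},
    {"offset": [0,0,-300],"twist": 0,"grip": 1},
    {"offset": [0,0,-300],"twist": 0,"grip": 1},
    {"offset": [0,0,-300],"twist": 0,"grip": 1},
    {"offset": [0,0,-300],"twist": 0,"grip": 1},
  ],
)

```text
time: 8.05
tool_pos: [0.0373, 0.1818, 1.1746]
tool_rot: [0.078, 0.272, 0.933, 0.222]
contact_force: [-0.5, -0.4, 0.7]
gripper_width: 0.997
```

```bash
python3 -c "
from h import *
log()"
```

```text
t 8.05 p [0.0373 0.1818 1.1746] lean 27.17 az 54.4 y [0.473 0.754 0.456] j [ 0.96  -0.007  0.055 -0.011  2.619 -0.054] F [-0.5 -0.4  0.7]
```

play_rows(
  increments=[
    {"offset": [-40,-150,-300],"twist": 0,"grip": 1},
    {"offset": [-40,-150,-300],"twist": 0,"grip": 1},
    {"offset": [-40,-150,-300],"twist": 0,"grip": 1},
    {"offset": [-40,-150,-300],"twist": 0,"grip": 1},
    {"offset": [-40,-150,-300],"twist": 0,"grip": 1},
  ],
)

```text
time: 8.47
tool_pos: [-0.0434, 0.1106, 1.182]
tool_rot: [0.091, 0.272, 0.927, 0.243]
contact_force: [0.4, 1.2, -0.5]
gripper_width: 1.001
```

play_rows(
  increments=[
    {"offset": [-40,-150,-300],"twist": 0,"grip": 1},
    {"offset": [-40,-150,-300],"twist": 0,"grip": 1},
    {"offset": [-40,-150,-300],"twist": 0,"grip": 1},
    {"offset": [-40,-150,-300],"twist": 0,"grip": 1},
    {"offset": [-40,-150,-300],"twist": 0,"grip": 1},
  ],
)

```text
time: 8.88
tool_pos: [-0.0391, 0.0257, 1.1863]
tool_rot: [0.09, 0.266, 0.924, 0.261]
contact_force: [-0.0, -0.3, -0.2]
gripper_width: 0.999
```

```bash
python3 -c "
from h import *
log()"
```

```text
t 8.88 p [-0.0391  0.0257  1.1863] lean 32.06 az 55.0 y [0.444 0.722 0.53 ] j [ 1.892 -0.122  0.055 -1.024  2.619 -0.158] F [-0.  -0.3 -0.2]
```

```bash
cat > kin.py <<'E'
import numpy as np, json
from scipy.spatial.transform import Rotation as R
from scipy.optimize import least_squares
LO=np.array([-3.01,-1.01,.06,-1.02,.09,-3.14]);HI=np.array([3.01,2.22,2.58,4.17,2.62,3.14])
def fk(q,P):
    h,a1,b1,L2,b3,a3,L3,b5,L6=P[:9]
    A=R.from_euler('Z',q[0]).as_matrix();p=np.array([0,0,h])+A@[a1,b1,0]
    A=A@R.from_euler('Y',q[1]).as_matrix();p=p+A@[0,0,L2]
    A=A@R.from_euler('Y',q[2]).as_matrix();p=p+A@[a3,0,L3]
    A=A@R.from_euler('ZYZ',q[3:6]).as_matrix() if 0 else A@R.from_euler('Z',q[3]).as_matrix()@R.from_euler('Y',q[4]).as_matrix()
    p=p+A@[b3,b5,L6]
    A=A@R.from_euler('Z',q[5]+P[9]).as_matrix()
    return p,A
def load(): return [json.loads(l) for l in open('log.txt')]
def fit():
    D=load()
    def res(P):
        o=[]
        for q,p,M in D:
            a,A=fk(q,P);o+=list(a-p)+list(.3*(A-np.array(M)).ravel())
        return np.array(o)
    best=None
    for k in (0,np.pi/2,np.pi,-np.pi/2):
        r=least_squares(res,[.3,0,0,.4,0,0,.4,.07,.1,k])
        if best is None or r.cost<best.cost: best=r
    return best.x,np.abs(best.fun).max()
E
cat >> log.txt <<'E'
[[1.093,0.053,1.613,0.0,1.476,-0.119],[0.21947546,0.58518014,0.40470835],[[-0.936,0.351,0],[0.351,0.936,0],[0,0,-1]]]
[[1.08607039,0.49437356,0.05459913,0.00496306,2.62024105,-0.12176937],[0.21335878,0.56493982,0.97763088],[[-0.936,0.351,-0.015],[0.351,0.936,-0.023],[0.006,-0.027,-1]]]
[[1.07609244,0.44749327,0.05661348,0.01475922,2.61865671,-0.12299761],[0.2022018,0.53276571,1.00414269],[[-0.936,0.351,0.002],[0.351,0.936,0.02],[0.005,0.02,-1]]]
E
python3 -c "
from kin import *
print(fit())"
```

```text
(array([ 2.37990956e-01, -2.31071082e-05,  7.41973483e-02,  4.26087993e-01,
       -2.99032417e-04,  9.57126333e-02,  6.09605704e-01, -9.66687303e-08,
        1.05565027e-01,  1.57079329e+00]), np.float64(0.0001287735102536647))
```

```bash
cat >> kin.py <<'E'
P=fit()[0]
def pose(lean,az,tw):  # y in lean plane when tw=0 ; tw about tool z
    th,a=np.radians(lean),np.radians(az);l=np.array([np.cos(a),np.sin(a),0])
    t=np.sin(th)*l+np.array([0,0,-np.cos(th)]);y=np.cos(th)*l+np.array([0,0,np.sin(th)])
    M=np.column_stack([np.cross(y,t),y,t]);return M@R.from_euler('z',tw).as_matrix()
def ik(p,M,q0=None,n=8):
    best=None;rng=np.random.default_rng(0)
    for k in range(n):
        s=np.clip(q0,LO+.001,HI-.001) if (k==0 and q0 is not None) else rng.uniform(LO,HI)
        r=least_squares(lambda q:np.r_[fk(q,P)[0]-p,.3*(fk(q,P)[1]-M).ravel()],s,bounds=(LO,HI))
        if best is None or r.cost<best.cost: best=r
        if r.cost<1e-8: break
    return best.x,best.cost
E
python3 - <<'E'
from kin import *
q=load()[-4][0]
L,az=45.5,57.5
g=np.array([.424,.0235,.062])
M=pose(L,az,0);t=M[:,2]
for lab,pt in [('pre',g-.1*t),('grip',g),('lift',g+[0,0,.2])]:
    s,c=ik(pt-.155*t,M);print(lab,s.round(2),c)
# pour: cup axis offset
well=np.array([.5,-.373])
h=np.array([np.cos(np.radians(147.5)),np.sin(np.radians(147.5)),0]);l=np.array([np.cos(np.radians(az)),np.sin(np.radians(az)),0])
gp=np.r_[well,0]-.08*h+.0*l; gp[2]=.125
for sgn in (1,-1):
  for tw in (0,45,90,135,180):
    M=pose(L,az,sgn*np.radians(tw));t=M[:,2]
    for nm,dz in (('low',0),('high',.12)):
      s,c=ik(gp+[0,0,dz]-.155*t,M);print(sgn,tw,nm,s.round(2),'%.1e'%c)
for q in ([1.0,-.093,.06,0,2.62,-.1],[1.0,-.33,.06,0,2.62,-.1],[1,-.2,.25,0,2.53,-.1]):
    p,M=fk(q,P);print(q,p.round(3),np.degrees(np.arccos(-M[2,2])))
E
```

```text
pre [-0.81 -0.5   2.42  0.77  1.49 -1.99] 5.266766891814464e-25
grip [-0.6  -0.3   2.42  0.86  1.22 -2.  ] 1.7194597191390315e-28
lift [-0.6  -0.66  2.29  0.79  1.56 -1.64] 5.855311409520741e-28
1 0 low [-0.99  0.49  1.45  0.71  1.59 -2.12] 6.1e-26
1 0 high [-0.99  0.37  1.39  0.72  1.73 -2.  ] 7.4e-19
1 45 low [-0.99  0.49  1.45  0.71  1.59 -1.33] 4.8e-30
1 45 high [-0.99  0.37  1.39  0.72  1.73 -1.22] 3.0e-19
1 90 low [-0.99  0.49  1.45  0.71  1.59 -0.55] 1.7e-20
1 90 high [-0.99  0.37  1.39  0.72  1.73 -0.43] 8.6e-20
1 135 low [-0.99  0.49  1.45  0.71  1.59  0.24] 4.0e-29
1 135 high [-0.99  0.37  1.39  0.72  1.73  0.35] 1.8e-18
1 180 low [-0.99  0.49  1.45  0.71  1.59  1.02] 1.6e-19
1 180 high [-0.99  0.37  1.39  0.72  1.73  1.14] 9.4e-26
-1 0 low [-0.99  0.49  1.45  0.71  1.59 -2.12] 6.1e-26
-1 0 high [-0.99  0.37  1.39  0.72  1.73 -2.  ] 7.4e-19
-1 45 low [-0.99  0.49  1.45  0.71  1.59 -2.9 ] 5.2e-16
-1 45 high [-0.99  0.37  1.39  0.72  1.73 -2.79] 1.2e-29
-1 90 low [-0.99  0.49  1.45  0.71  1.59  2.59] 2.4e-17
-1 90 high [-0.99  0.37  1.39  0.72  1.73  2.71] 1.1e-18
-1 135 low [-0.99  0.49  1.45  0.71  1.59  1.81] 9.1e-22
-1 135 high [-0.99  0.37  1.39  0.72  1.73  1.92] 5.6e-23
-1 180 low [-0.99  0.49  1.45  0.71  1.59  1.02] 1.6e-19
-1 180 high [-0.99  0.37  1.39  0.72  1.73  1.14] 9.1e-26
[1.0, -0.093, 0.06, 0, 2.62, -0.1] [-0.013  0.117  1.185] 31.77581839965605
[1.0, -0.33, 0.06, 0, 2.62, -0.1] [-0.134 -0.072  1.18 ] 45.35491814425655
[1, -0.2, 0.25, 0, 2.53, -0.1] [-0.01   0.122  1.17 ] 32.17688885624763
```

```bash
cat > sim.py <<'E'
from kin import *
def step(q,offs,n=5,w=1.0,cap=.0417):
    p0,M0=fk(q,P);tgt=p0+M0@(np.array(offs)/1000)
    p,M=p0,M0
    for _ in range(n):
        d=tgt-p;L=np.linalg.norm(d)
        pt=p+d*min(1,cap/max(L,1e-9))
        def f(x):
            a,A=fk(x,P);return np.r_[a-pt,w*R.from_matrix(A@M0.T).as_rotvec()]
        q=least_squares(f,np.clip(q,LO+1e-4,HI-1e-4),bounds=(LO,HI),max_nfev=30).x
        p,M=fk(q,P)
    return q
def show(q):
    p,M=fk(q,P);t=M[:,2];print(p.round(3),'lean %.1f az %.1f'%(np.degrees(np.arccos(-t[2])),np.degrees(np.arctan2(t[1],t[0]))),np.round(q,2))
E
python3 - <<'E'
from sim import *
D=load();
for d in D[:5]: print(np.round(d[1],3))
for w in (.3,1):
    q=D[2][0];print('w',w);show(q)
    for o in ([-40,-150,-300],[-40,-150,-300]): q=step(q,o,w=w);show(q)
    q=D[3][0]; print('plan');show(q)
    p,M=fk(q,P); q=step(q,M.T@(np.array([-.01,.122,1.17])-p)*1000,w=w);show(q)
    for k in range(4):
        p,M=fk(q,P);q=step(q,M.T@(np.array([-.16,-.11,1.28])-p)*1000,w=w);show(q)
E
```

```text
[0.176 0.478 0.856]
[0.18  0.301 1.127]
[0.037 0.182 1.175]
[-0.039  0.026  1.186]
[0.219 0.585 0.405]
w 0.3
[0.037 0.182 1.175] lean 27.2 az 54.4 [ 0.96 -0.01  0.06 -0.01  2.62 -0.05]
[-0.047  0.063  1.185] lean 31.2 az 53.2 [ 1.78 -0.09  0.06 -0.89  2.62 -0.12]
[-0.054 -0.044  1.178] lean 36.4 az 52.9 [ 1.39 -0.3   0.16 -0.57  2.62 -0.2 ]
plan
[-0.039  0.026  1.186] lean 32.1 az 55.0 [ 1.89 -0.12  0.06 -1.02  2.62 -0.16]
[-0.01   0.122  1.17 ] lean 32.1 az 55.0 [ 1.06 -0.2   0.25 -0.09  2.53 -0.04]
[-0.054 -0.004  1.182] lean 35.5 az 55.3 [ 1.34 -0.24  0.14 -0.45  2.62 -0.13]
[-0.11  -0.07   1.173] lean 41.3 az 55.5 [ 1.09 -0.37  0.17 -0.17  2.62 -0.09]
[-0.13  -0.086  1.179] lean 45.7 az 55.8 [ 1.04 -0.34  0.06 -0.1   2.62 -0.08]
[-0.141 -0.093  1.178] lean 47.3 az 56.0 [ 1.02 -0.35  0.06 -0.06  2.61 -0.06]
w 1
[0.037 0.182 1.175] lean 27.2 az 54.4 [ 0.96 -0.01  0.06 -0.01  2.62 -0.05]
[-0.044  0.08   1.167] lean 27.8 az 54.3 [ 1.54 -0.2   0.24 -0.55  2.62 -0.01]
[-0.041  0.016  1.161] lean 28.6 az 54.6 [ 2.04 -0.27  0.32 -1.02  2.62  0.03]
plan
[-0.039  0.026  1.186] lean 32.1 az 55.0 [ 1.89 -0.12  0.06 -1.02  2.62 -0.16]
[-0.01   0.122  1.17 ] lean 32.1 az 55.0 [ 1.06 -0.2   0.25 -0.09  2.53 -0.04]
[-0.032  0.006  1.185] lean 32.3 az 55.1 [ 1.88 -0.16  0.09 -1.02  2.62 -0.17]
[-0.076 -0.046  1.149] lean 33.1 az 55.2 [ 1.25 -0.44  0.38 -0.32  2.62 -0.08]
[-0.089 -0.057  1.144] lean 33.9 az 55.2 [ 1.18 -0.48  0.41 -0.25  2.62 -0.08]
[-0.094 -0.061  1.145] lean 34.7 az 55.2 [ 1.16 -0.48  0.39 -0.23  2.62 -0.08]
```

play_rows(
  increments=[
    {"offset": [27,-102,-176],"twist": 0,"grip": 1},
    {"offset": [27,-102,-176],"twist": 0,"grip": 1},
    {"offset": [27,-102,-176],"twist": 0,"grip": 1},
    {"offset": [27,-102,-176],"twist": 0,"grip": 1},
    {"offset": [27,-102,-176],"twist": 0,"grip": 1},
  ],
)

```text
time: 9.3
tool_pos: [-0.0248, -0.0195, 1.1869]
tool_rot: [0.093, 0.267, 0.919, 0.276]
contact_force: [0.6, 0.5, -0.6]
gripper_width: 1.0
```

play_rows(
  increments=[
    {"offset": [0,-120,-200],"twist": 0,"grip": 1},
    {"offset": [0,-120,-200],"twist": 0,"grip": 1},
    {"offset": [0,-120,-200],"twist": 0,"grip": 1},
    {"offset": [0,-120,-200],"twist": 0,"grip": 1},
    {"offset": [0,-120,-200],"twist": 0,"grip": 1},
  ],
)

```text
time: 9.72
tool_pos: [-0.014, -0.09, 1.183]
tool_rot: [0.104, 0.265, 0.911, 0.299]
contact_force: [0.4, 0.1, -0.5]
gripper_width: 1.0
```

```bash
python3 -c "
from h import *
log();print(off([-.16,-.11,1.28]))"
```

```text
t 9.72 p [-0.014 -0.09   1.183] lean 36.95 az 54.6 y [0.419 0.681 0.6  ] j [ 1.74  -0.251  0.055 -1.023  2.619 -0.334] F [ 0.4  0.1 -0.5]
[ 108.4  -16.7 -138.2]
```

play_rows(
  increments=[
    {"offset": [60,-80,-200],"twist": 0,"grip": 1},
    {"offset": [60,-80,-200],"twist": 0,"grip": 1},
    {"offset": [60,-80,-200],"twist": 0,"grip": 1},
    {"offset": [60,-80,-200],"twist": 0,"grip": 1},
    {"offset": [60,-80,-200],"twist": 0,"grip": 1},
  ],
)

```text
time: 10.13
tool_pos: [-0.0322, -0.1263, 1.1792]
tool_rot: [0.118, 0.264, 0.901, 0.322]
contact_force: [-1.2, -0.3, 1.1]
gripper_width: 1.0
```

play_rows(
  increments=[
    {"offset": [60,-100,-200],"twist": 0,"grip": 1},
    {"offset": [60,-100,-200],"twist": 0,"grip": 1},
    {"offset": [60,-100,-200],"twist": 0,"grip": 1},
    {"offset": [60,-100,-200],"twist": 0,"grip": 1},
    {"offset": [60,-100,-200],"twist": 0,"grip": 1},
  ],
)

```text
time: 10.55
tool_pos: [-0.0585, -0.1747, 1.1707]
tool_rot: [0.135, 0.262, 0.889, 0.35]
contact_force: [-0.0, 0.5, -0.9]
gripper_width: 0.997
```

```bash
python3 -c "
from h import *
log();print(off([-.16,-.11,1.28]))"
```

```text
t 10.55 p [-0.0585 -0.1747  1.1707] lean 44.0 az 52.5 y [0.372 0.618 0.692] j [ 1.449 -0.362  0.056 -0.785  2.619 -0.393] F [-0.   0.5 -0.9]
[114.   77.8 -85.9]
```

play_rows(
  increments=[
    {"offset": [-60,-80,-200],"twist": 0,"grip": 0.5},
    {"offset": [-60,-80,-200],"twist": 0,"grip": 0.5},
    {"offset": [-60,-80,-200],"twist": 0,"grip": 0.5},
    {"offset": [-60,-80,-200],"twist": 0,"grip": 0.5},
  ],
)

```text
time: 10.88
tool_pos: [-0.056, -0.2601, 1.1499]
tool_rot: [0.149, 0.263, 0.88, 0.366]
contact_force: [0.3, -1.0, -0.4]
gripper_width: 0.502
```

```bash
python3 -c "
from h import *
log();print(off([-.16,-.11,1.28]))"
```

```text
t 10.88 p [-0.056  -0.2601  1.1499] lean 46.59 az 51.2 y [0.353 0.594 0.723] j [ 1.478 -0.447  0.055 -0.931  2.619 -0.531] F [ 0.3 -1.  -0.4]
[161.7 146.5 -51.6]
```

```bash
python3 - <<'E'
from sim import *
import sim
def run(wps,q):
    for w in wps:
        w=np.array(w)
        for k in range(60):
            p,M=fk(q,P);d=w-p
            if np.linalg.norm(d)<.003:break
            q2=step(q,M.T@d*1000,n=1,w=.45)
            # limit joint rate
            f=min(1,(0.7*np.array([2.57,2.57,3.14,3.14,3.14,3.14])/12/np.maximum(1e-9,np.abs(q2-q))).min())
            q=q+(q2-q)*f
        print(k,end=' ');show(q)
    return q
q0=load()[-1][0]
D=load();q0=D[-1][0];show(q0)
t=np.array(D[-1][2])[:,2];g=np.array([.424,.0235,.062])
pre=g-.155*t-.2*t;print('pre',pre)
for wps in ([[.2,-.3,.9],[.25,-.25,.5],pre],[[.1,-.1,1.1],[.3,-.1,.8],pre],[[0.05,0.25,1.0],[.3,.1,.7],pre],[[.1,-.35,1.0],[.3,-.3,.6],pre]):
    print('--');run(wps,q0)
E
```

```text
[-0.056 -0.26   1.15 ] lean 46.6 az 51.2 [ 1.48 -0.45  0.06 -0.93  2.62 -0.53]
pre [ 0.26252115 -0.17758982  0.30595177]
--
59 [ 0.2   -0.3    0.997] lean 38.3 az 85.1 [ 2.24 -1.01  0.78 -1.02  2.62  0.  ]
59 [ 0.225 -0.225  0.996] lean 35.1 az 92.6 [ 2.45 -1.01  0.86 -1.02  2.62  0.2 ]
59 [ 0.009 -0.038  0.871] lean 21.5 az 71.0 [ 3.01 -1.01  1.47 -0.81  2.62  1.13]
--
26 [ 0.098 -0.102  1.099] lean 53.1 az 75.9 [ 2.35 -0.74  0.74 -1.02  2.21  0.19]
59 [ 0.274 -0.092  0.992] lean 33.0 az 116.1 [ 2.92 -1.01  0.91 -1.02  2.62  0.54]
59 [-0.025 -0.046  0.845] lean 13.9 az 71.2 [ 3.01 -1.01  1.53 -0.49  2.62  1.29]
--
19 [0.05 0.25 1.  ] lean 45.6 az 49.3 [ 1.17 -0.54  1.09 -0.23  1.82  0.03]
11 [0.3 0.1 0.7] lean 45.3 az 49.2 [-0.13 -0.85  1.84  0.64  1.63 -0.91]
12 [ 0.263 -0.178  0.306] lean 45.3 az 49.5 [-1.07 -0.73  2.43  0.74  1.73 -2.06]
--
59 [ 0.1   -0.35   1.003] lean 43.7 az 64.5 [ 1.91 -1.01  0.77 -1.02  2.53 -0.24]
59 [ 0.346 -0.359  0.979] lean 50.3 az 103.8 [ 2.4  -1.01  0.52 -1.02  2.62  0.01]
59 [ 0.377 -0.276  0.987] lean 47.3 az 112.1 [ 2.57 -1.01  0.58 -1.02  2.62  0.15]
```

```bash
python3 -c "
from h import *
print(off([.05,.25,1.0]), off([-.015,-.06,1.092]))"
```

```text
[215.4 231.8 440.2] [ 84.9  91.4 171.8]
```

play_rows(
  increments=[
    {"offset": [83,89,169],"twist": 0,"grip": 0.5},
    {"offset": [83,89,169],"twist": 0,"grip": 0.5},
    {"offset": [83,89,169],"twist": 0,"grip": 0.5},
    {"offset": [83,89,169],"twist": 0,"grip": 0.5},
    {"offset": [83,89,169],"twist": 0,"grip": 0.5},
  ],
)

```text
time: 11.3
tool_pos: [-0.0187, -0.0735, 1.0955]
tool_rot: [0.15, 0.263, 0.881, 0.365]
contact_force: [1.1, -0.2, 1.0]
gripper_width: 0.5
```

play_rows(
  increments=[
    {"offset": [83,89,169],"twist": 0,"grip": 0.5},
    {"offset": [83,89,169],"twist": 0,"grip": 0.5},
    {"offset": [83,89,169],"twist": 0,"grip": 0.5},
    {"offset": [83,89,169],"twist": 0,"grip": 0.5},
    {"offset": [83,89,169],"twist": 0,"grip": 0.5},
  ],
)

```text
time: 11.72
tool_pos: [-0.0213, 0.0262, 1.0624]
tool_rot: [0.147, 0.241, 0.882, 0.377]
contact_force: [-0.2, -0.7, -0.5]
gripper_width: 0.502
```

```bash
python3 -c "
from h import *
log();print(off([.05,.25,1.0]))"
```

```text
t 11.72 p [-0.0213  0.0262  1.0624] lean 47.74 az 53.4 y [0.315 0.599 0.736] j [ 1.776 -0.685  0.942 -0.708  2.124  0.12 ] F [-0.2 -0.7 -0.5]
[ 65.1 110.7 206.4]
```

play_rows(
  increments=[
    {"offset": [65,111,206],"twist": 0,"grip": 0.5},
    {"offset": [65,111,206],"twist": 0,"grip": 0.5},
    {"offset": [65,111,206],"twist": 0,"grip": 0.5},
    {"offset": [65,111,206],"twist": 0,"grip": 0.5},
    {"offset": [65,111,206],"twist": 0,"grip": 0.5},
  ],
)

```text
time: 12.13
tool_pos: [0.0003, 0.125, 1.0364]
tool_rot: [0.156, 0.263, 0.874, 0.378]
contact_force: [-0.9, -1.2, 0.6]
gripper_width: 0.499
```

```bash
python3 - <<'E'
from h import *
log();print(off([.05,.25,1.0]),off([.3,.1,.7]))
from sim import *
q=load()[-1][0]
def rn(w,q):
    w=np.array(w)
    for k in range(40):
        p,M=fk(q,P);d=w-p
        if np.linalg.norm(d)<.003:break
        q2=step(q,M.T@d*1000,n=1,w=.45)
        f=min(1,(0.7*np.array([2.57,2.57,3.14,3.14,3.14,3.14])/12/np.maximum(1e-9,np.abs(q2-q))).min())
        q=q+(q2-q)*f
    print(k,end=' ');show(q);return q
t=fk(q,P)[1][:,2];pre=np.array([.424,.0235,.062])-.155*t-.1*t;print(pre)
for wps in ([[.3,.1,.7],pre],[[.05,.25,1.],[.3,.1,.7],pre],[[.3,.3,.8],[.4,.1,.5],pre]):
    x=q;print('--')
    for w in wps:x=rn(w,x)
E
```

```text
t 12.13 p [3.0000e-04 1.2500e-01 1.0364e+00] lean 48.24 az 50.8 y [0.342 0.576 0.742] j [ 1.072 -0.684  1.039 -0.149  1.95  -0.031] F [-0.9 -1.2  0.6]
[ 34.6  62.  119.9] [-233.  -161.6  351. ]
[ 0.30368459 -0.12382106  0.23184024]
--
17 [0.3 0.1 0.7] lean 44.5 az 50.6 [-0.13 -0.84  1.83  0.64  1.65 -0.88]
13 [ 0.304 -0.124  0.232] lean 44.5 az 50.6 [-0.85 -0.61  2.5   0.77  1.46 -2.  ]
--
4 [0.05 0.25 1.  ] lean 48.2 az 50.8 [ 1.17 -0.56  1.11 -0.21  1.77  0.05]
11 [0.3 0.1 0.7] lean 47.9 az 50.7 [-0.14 -0.85  1.85  0.69  1.62 -0.9 ]
13 [ 0.304 -0.124  0.232] lean 47.9 az 50.8 [-0.87 -0.6   2.5   0.82  1.48 -2.04]
--
11 [0.3 0.3 0.8] lean 47.9 az 50.6 [ 0.55 -0.54  1.51  0.25  1.37 -0.39]
9 [0.4 0.1 0.5] lean 47.9 az 50.6 [-0.1  -0.69  2.1   0.7   1.27 -1.14]
9 [ 0.304 -0.124  0.232] lean 47.9 az 50.6 [-0.87 -0.6   2.5   0.82  1.48 -2.04]
```

play_rows(
  increments=[
    {"offset": [-62,14,190],"twist": 0,"grip": 0.5},
    {"offset": [-62,14,190],"twist": 0,"grip": 0.5},
    {"offset": [-62,14,190],"twist": 0,"grip": 0.5},
    {"offset": [-62,14,190],"twist": 0,"grip": 0.5},
    {"offset": [-62,14,190],"twist": 0,"grip": 0.5},
  ],
)

```text
time: 12.55
tool_pos: [0.1276, 0.1997, 0.9359]
tool_rot: [0.155, 0.263, 0.876, 0.373]
contact_force: [0.3, 0.9, -0.4]
gripper_width: 0.5
```

play_rows(
  increments=[
    {"offset": [-62,14,190],"twist": 0,"grip": 0.5},
    {"offset": [-62,14,190],"twist": 0,"grip": 0.5},
    {"offset": [-62,14,190],"twist": 0,"grip": 0.5},
    {"offset": [-62,14,190],"twist": 0,"grip": 0.5},
    {"offset": [-62,14,190],"twist": 0,"grip": 0.5},
  ],
)

```text
time: 12.97
tool_pos: [0.2721, 0.2831, 0.8204]
tool_rot: [0.153, 0.262, 0.877, 0.372]
contact_force: [-0.3, -0.1, 0.7]
gripper_width: 0.499
```

```bash
python3 -c "
from h import *
log();print(off([.4,.1,.5]))"
```

```text
t 12.97 p [0.2721 0.2831 0.8204] lean 47.42 az 51.0 y [0.346 0.586 0.733] j [ 0.546 -0.583  1.494  0.253  1.437 -0.372] F [-0.3 -0.1  0.7]
[-185.7 -297.8  171.4]
```

play_rows(
  increments=[
    {"offset": [-93,-149,86],"twist": 0,"grip": 0.5},
    {"offset": [-93,-149,86],"twist": 0,"grip": 0.5},
    {"offset": [-93,-149,86],"twist": 0,"grip": 0.5},
    {"offset": [-93,-149,86],"twist": 0,"grip": 0.5},
    {"offset": [-93,-149,86],"twist": 0,"grip": 0.5},
  ],
)

```text
time: 13.38
tool_pos: [0.3357, 0.1894, 0.6585]
tool_rot: [0.152, 0.263, 0.877, 0.372]
contact_force: [0.5, 0.3, -0.1]
gripper_width: 0.501
```

play_rows(
  increments=[
    {"offset": [-93,-149,86],"twist": 0,"grip": 0.5},
    {"offset": [-93,-149,86],"twist": 0,"grip": 0.5},
    {"offset": [-93,-149,86],"twist": 0,"grip": 0.5},
    {"offset": [-93,-149,86],"twist": 0,"grip": 0.5},
    {"offset": [-93,-149,86],"twist": 0,"grip": 0.5},
  ],
)

```text
time: 13.8
tool_pos: [0.3992, 0.0982, 0.4979]
tool_rot: [0.152, 0.263, 0.877, 0.373]
contact_force: [0.5, -0.2, -0.7]
gripper_width: 0.502
```

```bash
python3 - <<'E'
from h import *
log();p,M,s=tool();t=M[:,2];g=np.array([.424,.0235,.062])
print(off(g-.275*t),off(g-.155*t))
E
```

```text
t 13.8 p [0.3992 0.0982 0.4979] lean 47.46 az 51.1 y [0.348 0.584 0.734] j [-0.106 -0.695  2.104  0.703  1.282 -1.141] F [ 0.5 -0.2 -0.7]
[ -32.6 -354.7  -11.7] [ -32.6 -354.7  108.3]
```

play_rows(
  increments=[
    {"offset": [-16,-177,-6],"twist": 0,"grip": 0.5},
    {"offset": [-16,-177,-6],"twist": 0,"grip": 0.5},
    {"offset": [-16,-177,-6],"twist": 0,"grip": 0.5},
    {"offset": [-16,-177,-6],"twist": 0,"grip": 0.5},
    {"offset": [-16,-177,-6],"twist": 0,"grip": 0.5},
  ],
)

```text
time: 14.22
tool_pos: [0.3465, -0.0181, 0.3711]
tool_rot: [0.15, 0.265, 0.876, 0.373]
contact_force: [0.3, 0.6, -0.7]
gripper_width: 0.504
```

play_rows(
  increments=[
    {"offset": [-17,-178,-6],"twist": 0,"grip": 0.5},
    {"offset": [-17,-178,-6],"twist": 0,"grip": 0.5},
    {"offset": [-17,-178,-6],"twist": 0,"grip": 0.5},
    {"offset": [-17,-178,-6],"twist": 0,"grip": 0.5},
    {"offset": [-17,-178,-6],"twist": 0,"grip": 0.5},
  ],
)

```text
time: 14.63
tool_pos: [0.2959, -0.1337, 0.2471]
tool_rot: [0.151, 0.265, 0.875, 0.375]
contact_force: [-0.0, 0.3, -0.7]
gripper_width: 0.5
```

```bash
python3 - <<'E'
from h import *
log()
im=manip.grab_frame('wrist');cv2.imwrite('pics/w1.png',im)
for q in ['dipper','grip','mouth','ball0_center']: find(q,'wrist',n=3)
p,M,s=tool();t=M[:,2];g=np.array([.424,.0235,.062]);print(off(g-.155*t))
E
```

```text
t 14.63 p [ 0.2959 -0.1337  0.2471] lean 47.72 az 51.2 y [0.35  0.578 0.737] j [-0.907 -0.636  2.49   0.805  1.545 -2.022] F [-0.   0.3 -0.7]
wrist tip dipper 0.63 [ 4.962e-01 -1.440e-02  4.000e-04]
wrist tip dipper 0.59 [7.205e-01 1.793e-01 2.000e-04]
wrist tip dipper 0.25 [ 0.4943 -0.0154  0.0552]
wrist tip grip 0.66 [0.4284 0.026  0.071 ]
wrist tip grip 0.58 [0.7387 0.2601 0.0663]
wrist tip mouth 0.76 [0.7251 0.1794 0.0603]
wrist tip mouth 0.56 [ 0.4963 -0.0148  0.0586]
[  1.8  -7.  122. ]
```

View pics/w1.png

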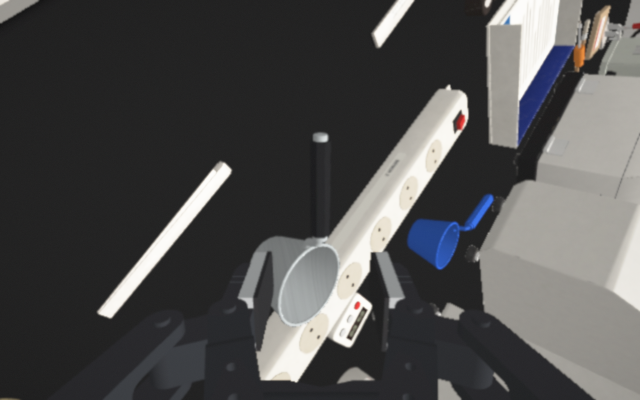

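```bash
cat >> h.py <<'E'
def px2w(cam,u,v,z):
    c=manip.get_calibration(cam);T=np.array(c['T'])
    xd,yd=(u-c['cx'])/c['fx'],(v-c['cy'])/c['fy'];x,y=xd,yd
    for _ in range(20):
        f=1+c['k1']*(x*x+y*y);x,y=xd/f,yd/f
    d=T[:3,:3]@[x,y,1];return T[:3,3]+d*(z-T[2,3])/d[2]
E
python3 - <<'E'
from h import *
a=px2w('wrist',320,137,.069);b=px2w('wrist',321,238,.062);print(a,b,np.linalg.norm(a-b),np.degrees(np.arctan2(*(a-b)[1::-1])))
p,M,s=tool();t=M[:,2];h=(a-b)/np.linalg.norm(a-b)
g=a+(b-a)*44/72; g[2]=.062
print(g,off(g-.155*t),h@M[:,1])
E
```

```text
[0.38888668 0.04765085 0.069     ] [0.46650356 0.01220648 0.062     ] 0.08561356924419547 155.4558054147221
[0.43631922 0.0259904  0.062     ] [ -6.9  -1.4 129.2] -0.008259975037131648
```

play_rows(
  increments=[
    {"offset": [-1,-4,30],"twist": 0.02,"grip": 0.5},
    {"offset": [-2,-4,60],"twist": 0.02,"grip": 0.5},
    {"offset": [-2,-4,90],"twist": 0.02,"grip": 0.5},
    {"offset": [-2,-4,110],"twist": 0.02,"grip": 0.5},
    {"offset": [-2,-4,122],"twist": 0.02,"grip": 0.5},
  ],
)

```text
time: 15.3
tool_pos: [0.3563, -0.0643, 0.1679]
tool_rot: [0.15, 0.268, 0.874, 0.376]
contact_force: [0.0, -0.6, -0.7]
gripper_width: 0.501
```

```bash
python3 - <<'E'
from h import *
log()
im=manip.grab_frame('wrist');cv2.imwrite('pics/w2.png',im)
E
```

```text
t 15.3 p [ 0.3563 -0.0643  0.1679] lean 47.79 az 51.2 y [0.356 0.573 0.738] j [-0.614 -0.355  2.472  0.931  1.171 -2.04 ] F [ 0.  -0.6 -0.7]
```

View pics/w2.png

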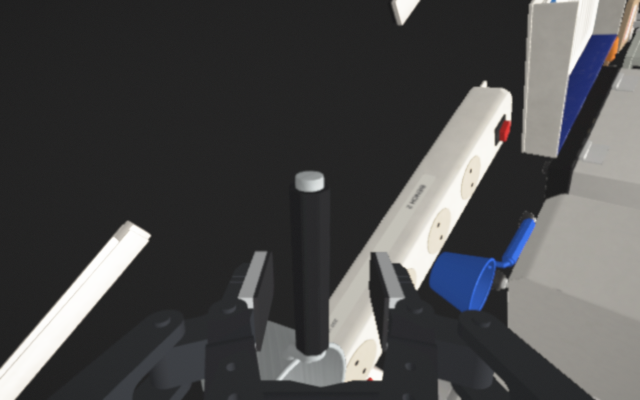

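```bash
python3 - <<'E'
from h import *
p,M,s=tool();T=np.array(manip.get_calibration('wrist')['T']);print((M.T@T[:3,:3]).round(2),(M.T@(T[:3,3]-p)).round(3))
E
```

```text
[[ 0.   -0.95 -0.31]
 [ 1.    0.   -0.  ]
 [ 0.   -0.31  0.95]] [0.081 0.001 0.032]
```

play_rows(
  increments=[
    {"offset": [0,-4,0],"twist": 0,"grip": 0.5},
    {"offset": [0,-4,0],"twist": 0,"grip": 0},
    {"offset": [0,-4,0],"twist": 0,"grip": 0},
    {"offset": [0,-4,0],"twist": 0,"grip": 0},
    {"offset": [0,-4,0],"twist": 0,"grip": 0},
  ],
)

```text
time: 15.77
tool_pos: [0.3546, -0.0697, 0.1667]
tool_rot: [0.152, 0.27, 0.873, 0.376]
contact_force: [-1.1, 1.4, 4.1]
gripper_width: 0.143
```

play_rows(
  increments=[
    {"offset": [0,0,0],"twist": 0,"grip": 0},
    {"offset": [0,0,0],"twist": 0,"grip": 0},
    {"offset": [0,0,0],"twist": 0,"grip": 0},
  ],
)

```text
time: 16.02
tool_pos: [0.3545, -0.0695, 0.1664]
tool_rot: [0.152, 0.27, 0.873, 0.376]
contact_force: [-2.1, 1.3, 6.6]
gripper_width: 0.148
```

```bash
python3 - <<'E'
from h import *
log();print(manip.state()['gripper_width'])
p,M,s=tool()
print('off lift', (M.T@np.array([0,0,.12])*1000).round(1))
E
```

```text
t 16.02 p [ 0.3545 -0.0695  0.1664] lean 47.89 az 50.8 y [0.358 0.571 0.739] j [-0.63  -0.35   2.472  0.932  1.175 -2.053] F [-2.1  1.3  6.6]
0.14842927541881332
off lift [ -7.4  88.7 -80.5]
```

play_rows(
  increments=[
    {"offset": [0,7,-6],"twist": 0,"grip": 0},
    {"offset": [-1,22,-20],"twist": 0,"grip": 0},
    {"offset": [-3,44,-40],"twist": 0,"grip": 0},
    {"offset": [-5,66,-60],"twist": 0,"grip": 0},
    {"offset": [-7,85,-77],"twist": 0,"grip": 0},
  ],
)

```text
time: 16.43
tool_pos: [0.3537, -0.069, 0.2809]
tool_rot: [0.151, 0.271, 0.873, 0.375]
contact_force: [0.8, 0.4, -2.3]
gripper_width: 0.145
```

```bash
python3 - <<'E'
from h import *
log();print(manip.state()['gripper_width'])
im=manip.grab_frame('wrist');im2=manip.grab_frame('scene')
cv2.imwrite('pics/c3.png',np.hstack([im[180:400,150:500],cv2.resize(im2[150:300,150:400],(367,220))]))
for q in ['mouth','dipper','grip']:
    find(q,'wrist');find(q,'scene')
E
```

```text
t 16.43 p [ 0.3537 -0.069   0.2809] lean 47.68 az 50.8 y [0.361 0.571 0.737] j [-0.63  -0.627  2.426  0.851  1.379 -1.786] F [ 0.8  0.4 -2.3]
0.14469314961757726
wrist tip mouth 0.72 [0.7233 0.1781 0.0533]
scene tip mouth 0.77 [ 0.4933 -0.0188  0.1663]
scene tip mouth 0.7 [0.7186 0.1738 0.0515]
scene tip mouth 0.16 [ 0.5015 -0.3718  0.0165]
wrist tip dipper 0.7 [ 0.7165  0.184  -0.0054]
scene tip dipper 0.94 [ 7.156e-01  1.750e-01 -4.000e-04]
scene tip dipper 0.62 [ 0.4906 -0.0207  0.1192]
wrist tip grip 0.81 [0.4247 0.0267 0.1765]
wrist tip grip 0.57 [0.7361 0.2608 0.058 ]
scene tip grip 0.95 [0.736  0.2552 0.0638]
```

View pics/c3.png

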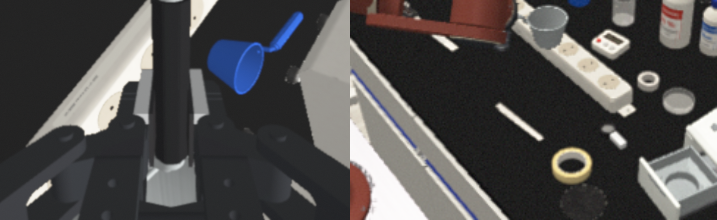

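```bash
cat > pour.py <<'E'
from h import *
import kin
well=np.array([.501,-.3735,.018]);PX=np.array([np.cos(np.radians(-10.3)),np.sin(np.radians(-10.3)),0])
GR=None
def dip_const(p,M,m):   # dipper upright now, mouth m ; handle from m to grasp pt
    g=p+.155*M[:,2];h=g-m;h[2]=0;h/=np.linalg.norm(h)
    D=np.column_stack([-h,np.cross([0,0,1],-h),[0,0,1.]])
    return M.T@D, M.T@(m-p)
def state_at(M,phi,RD,mt,back,lipz,r=.036):
    A=M@R.from_euler('z',phi).as_matrix();D=A@RD;c=D[:,2]
    d=np.array([0,0,-1])+c[2]*c;d/=np.linalg.norm(d)
    ch=c.copy();ch[2]=0;ch/=np.linalg.norm(ch)
    lip=well-back*ch;lip[2]=lipz
    m=lip-r*d;p=m-A@mt
    return p,A,D,m,np.degrees(np.arccos(c[2])),ch
def cupmin(D,m):
    a=np.linspace(0,2*np.pi,60);C=np.c_[np.cos(a),np.sin(a),0*a]
    pts=np.vstack([m+(.036*C)@D.T,m+(.0235*C+[0,0,-.052])@D.T]);return pts
E
cat > plan.py <<'E'
from pour import *
p0,M0,s=tool()
m0=np.array([.4938,-.0185,p0[2]-.1664+.052])
RD,mt=dip_const(p0,M0,m0);print('handle az',np.degrees(np.arctan2(*(M0@RD)[:2,0][::-1]))+180)
np.savez('c.npz',RD=RD,mt=mt)
q=s['joint_pos']
yaw=R.from_euler('z',-10.3,degrees=True).as_matrix();py=np.array([.649,-.401,0])
for ph in (60,90,100,110,120,130,140,150,160,170,180):
    p,A,D,m,tilt,ch=state_at(M0,np.radians(ph),RD,mt,.012,.088)
    q,c=kin.ik(p,A,q)
    g=p+.155*A[:,2];tip=p+.173*A[:,2]
    # body corners
    B=np.array([p+A@[sx*.043,sy*.043,.101] for sx in(-1,1) for sy in(-1,1)])
    Bl=(B-py)@yaw; lo=B[:,2].argmin()
    print(ph,'tilt %.0f'%tilt,'p',p.round(3),'ch az %.0f'%np.degrees(np.arctan2(ch[1],ch[0])),'q',q.round(2),'%.0e'%c,'cupmin %.3f'%cupmin(D,m)[:,2].min(),'tip',((tip-py)@yaw).round(3),'body low',Bl[lo].round(3))
E
python3 plan.py
```

```text
handle az 150.11052176215694
60 tilt 43 p [ 0.4   -0.379  0.277] ch az -60 q [-1.03  0.06  1.89  0.77  1.56 -1.11] 4e-20 cupmin 0.059 tip [-0.188  0.089  0.161] body low [-0.242  0.013  0.165]
90 tilt 63 p [ 0.445 -0.404  0.292] ch az -73 q [-0.99  0.15  1.76  0.78  1.56 -0.53] 4e-24 cupmin 0.076 tip [-0.139  0.073  0.176] body low [-0.214  0.018  0.19 ]
100 tilt 69 p [ 0.458 -0.416  0.293] ch az -78 q [-0.98  0.19  1.72  0.79  1.56 -0.35] 6e-19 cupmin 0.081 tip [-0.124  0.064  0.177] body low [-0.13  -0.029  0.19 ]
110 tilt 75 p [ 0.47  -0.429  0.292] ch az -83 q [-0.98  0.23  1.68  0.79  1.56 -0.17] 9e-19 cupmin 0.086 tip [-0.11   0.053  0.175] body low [-0.126 -0.039  0.185]
120 tilt 80 p [ 0.479 -0.442  0.288] ch az -88 q [-0.98  0.27  1.64  0.79  1.56  0.01] 1e-18 cupmin 0.088 tip [-0.098  0.042  0.172] body low [-0.125 -0.049  0.178]
130 tilt 84 p [ 0.486 -0.456  0.283] ch az -94 q [-0.98  0.31  1.6   0.79  1.56  0.18] 1e-18 cupmin 0.088 tip [-0.089  0.029  0.167] body low [-0.125 -0.058  0.171]
140 tilt 88 p [ 0.491 -0.47   0.276] ch az -100 q [-0.98  0.34  1.57  0.78  1.56  0.35] 2e-18 cupmin 0.088 tip [-0.082  0.017  0.16 ] body low [-0.127 -0.066  0.163]
150 tilt 91 p [ 0.494 -0.483  0.268] ch az -107 q [-0.99  0.37  1.54  0.78  1.56  0.51] 1e-18 cupmin 0.088 tip [-0.077  0.004  0.152] body low [-0.132 -0.072  0.156]
160 tilt 94 p [ 0.494 -0.494  0.259] ch az -114 q [-1.    0.4   1.52  0.78  1.56  0.67] 2e-18 cupmin 0.088 tip [-0.075 -0.007  0.143] body low [-0.138 -0.077  0.149]
170 tilt 95 p [ 0.492 -0.505  0.249] ch az -121 q [-1.01  0.43  1.5   0.77  1.56  0.84] 2e-18 cupmin 0.088 tip [-0.075 -0.018  0.133] body low [-0.145 -0.081  0.143]
180 tilt 95 p [ 0.488 -0.514  0.239] ch az -129 q [-1.02  0.45  1.49  0.77  1.56  0.99] 3e-18 cupmin 0.088 tip [-0.077 -0.027  0.123] body low [-0.152 -0.082  0.137]
```

```bash
python3 -c "
from h import *
print(off([.445,-.404,.322]))"
```

```text
[-273.  -125.3 -180.4]
```

play_rows(
  increments=[
    {"offset": [-14,-6,-9],"twist": 0,"grip": 0},
    {"offset": [-38,-18,-25],"twist": 0,"grip": 0},
    {"offset": [-68,-31,-45],"twist": 0,"grip": 0},
    {"offset": [-98,-45,-65],"twist": 0,"grip": 0},
    {"offset": [-128,-59,-85],"twist": 0,"grip": 0},
  ],
)

```text
time: 17.25
tool_pos: [0.3968, -0.2281, 0.2999]
tool_rot: [0.15, 0.271, 0.873, 0.377]
contact_force: [1.2, -0.4, -0.9]
gripper_width: 0.15
```

play_rows(
  increments=[
    {"offset": [-30,-14,-20],"twist": 0,"grip": 0},
    {"offset": [-60,-28,-40],"twist": 0,"grip": 0},
    {"offset": [-90,-41,-59],"twist": 0,"grip": 0},
    {"offset": [-120,-55,-79],"twist": 0,"grip": 0},
    {"offset": [-140,-64,-92],"twist": 0,"grip": 0},
  ],
)

```text
time: 17.67
tool_pos: [0.4443, -0.4012, 0.3228]
tool_rot: [0.151, 0.272, 0.873, 0.376]
contact_force: [-0.1, -0.4, -1.6]
gripper_width: 0.148
```

play_rows(
  increments=[
    {"offset": [-5,-2,-3],"twist": 0.1,"grip": 0},
    {"offset": [-5,-2,-3],"twist": 0.22,"grip": 0},
    {"offset": [-5,-2,-3],"twist": 0.34,"grip": 0},
    {"offset": [-5,-2,-3],"twist": 0.46,"grip": 0},
    {"offset": [-5,-2,-3],"twist": 0.56,"grip": 0},
  ],
)

```text
time: 18.08
tool_pos: [0.4457, -0.4039, 0.3229]
tool_rot: [0.039, 0.504, 0.762, 0.404]
contact_force: [-0.2, 0.0, -1.8]
gripper_width: 0.146
```

```bash
python3 - <<'E'
from h import *
log();print(manip.state()['gripper_width'])
c=np.load('c.npz');p,M,s=tool();D=M@c['RD'];print('tilt',np.degrees(np.arccos(D[2,2])),'mouth pred',p+M@c['mt'])
im=manip.grab_frame('scene')
for q in ['mouth','rim','well']: find(q,'scene')
im=manip.grab_frame('top')
for q in ['mouth','rim','well','front']: find(q,'top')
E
```

```text
t 18.08 p [ 0.4457 -0.4039  0.3229] lean 47.84 az 51.0 y [0.738 0.165 0.654] j [-0.987  0.118  1.745  0.785  1.592 -1.502] F [-0.2  0.  -1.8]
0.14612525152523362
tilt 23.803169519191677 mouth pred [ 0.55940575 -0.36821869  0.17786355]
scene tip mouth 0.57 [ 0.5563 -0.3695  0.1766]
scene tip mouth 0.54 [0.7181 0.1732 0.0523]
scene tip rim 0.73 [ 0.5002 -0.3714  0.0673]
scene tip well 0.75 [ 0.5011 -0.3707  0.0166]
scene tip well 0.27 [ 0.4534 -0.3657  0.0468]
top tip mouth 0.71 [0.7204 0.1749 0.0521]
top tip rim 0.78 [ 0.5009 -0.3738  0.0659]
top tip well 0.82 [ 0.5018 -0.3738  0.017 ]
top tip front 0.57 [ 0.4526 -0.3668  0.0426]
top tip front 0.32 [ 0.3937 -0.0612  0.0019]
```

```bash
cat > rows.py <<'E'
from pour import *
c=np.load('c.npz');RD,mt=c['RD'],c['mt'];well=np.array([.501,-.373,.018])
def gen(ph0,phis,lipz=.086,back=.012):
    p,M,s=tool();Mz=M@R.from_euler('z',-ph0).as_matrix()
    pts=[]
    for f in phis:
        q=state_at(Mz,max(f,1.57),RD,mt,back,lipz)[0]
        if f<1.57:
            k=(f-ph0)/(1.57-ph0);q=p+(q+[0,0,.02]-p)*k
        pts.append((q,Mz@R.from_euler('z',f).as_matrix(),f))
    cp,cM,cf=p,M,ph0
    for i in range(0,len(pts),5):
        out=[{"offset":[int(v) for v in np.rint(cM.T@(q-cp)*1000)],"twist":round(f-cf,2),"grip":0} for q,A,f in pts[i:i+5]]
        print(json.dumps(out))
        L=pts[min(i+4,len(pts)-1)];o=out[-1];cp,cM,cf=cp+cM@np.array(o["offset"])/1000,cM@R.from_euler('z',o["twist"]).as_matrix(),cf+o["twist"]
E
python3 - <<'E'
from rows import *
gen(.56,[.66,.78,.9,1.02,1.14, 1.26,1.38,1.48,1.56,1.6, 1.68,1.76,1.84,1.92,2.0, 2.08,2.16,2.24,2.32,2.4, 2.48,2.56,2.64,2.7,2.75])
E
```

```text
[{"offset": [0, -1, 1], "twist": 0.1, "grip": 0}, {"offset": [-1, -2, 2], "twist": 0.22, "grip": 0}, {"offset": [-1, -4, 3], "twist": 0.34, "grip": 0}, {"offset": [-2, -5, 4], "twist": 0.46, "grip": 0}, {"offset": [-2, -6, 6], "twist": 0.58, "grip": 0}]
[{"offset": [-1, -1, 1], "twist": 0.12, "grip": 0}, {"offset": [-3, -2, 2], "twist": 0.24, "grip": 0}, {"offset": [-3, -2, 3], "twist": 0.34, "grip": 0}, {"offset": [-4, -3, 4], "twist": 0.42, "grip": 0}, {"offset": [-19, -7, 17], "twist": 0.46, "grip": 0}]
[{"offset": [0, 8, -1], "twist": 0.08, "grip": 0}, {"offset": [-1, 16, -1], "twist": 0.16, "grip": 0}, {"offset": [-2, 23, -2], "twist": 0.24, "grip": 0}, {"offset": [-4, 31, -2], "twist": 0.32, "grip": 0}, {"offset": [-7, 38, -3], "twist": 0.4, "grip": 0}]
[{"offset": [0, 8, 0], "twist": 0.08, "grip": 0}, {"offset": [-1, 16, -1], "twist": 0.16, "grip": 0}, {"offset": [-2, 23, -1], "twist": 0.24, "grip": 0}, {"offset": [-4, 30, -2], "twist": 0.32, "grip": 0}, {"offset": [-7, 37, -2], "twist": 0.4, "grip": 0}]
[{"offset": [0, 7, -1], "twist": 0.08, "grip": 0}, {"offset": [-1, 14, -1], "twist": 0.16, "grip": 0}, {"offset": [-2, 21, -2], "twist": 0.24, "grip": 0}, {"offset": [-3, 26, -2], "twist": 0.3, "grip": 0}, {"offset": [-5, 30, -2], "twist": 0.35, "grip": 0}]
```

play_rows(
  increments=[
    {"offset": [0,-1,1],"twist": 0.1,"grip": 0},
    {"offset": [-1,-2,2],"twist": 0.22,"grip": 0},
    {"offset": [-1,-4,3],"twist": 0.34,"grip": 0},
    {"offset": [-2,-5,4],"twist": 0.46,"grip": 0},
    {"offset": [-2,-6,6],"twist": 0.58,"grip": 0},
  ],
)

```text
time: 18.95
tool_pos: [0.4453, -0.4032, 0.317]
tool_rot: [-0.076, 0.701, 0.587, 0.398]
contact_force: [-0.2, -1.3, -2.0]
gripper_width: 0.145
```

play_rows(
  increments=[
    {"offset": [-1,-1,1],"twist": 0.12,"grip": 0},
    {"offset": [-3,-2,2],"twist": 0.24,"grip": 0},
    {"offset": [-3,-2,3],"twist": 0.34,"grip": 0},
    {"offset": [-5,-3,5],"twist": 0.42,"grip": 0},
    {"offset": [-7,-4,7],"twist": 0.46,"grip": 0},
  ],
)

```text
time: 19.37
tool_pos: [0.4452, -0.4032, 0.3064]
tool_rot: [-0.164, 0.815, 0.413, 0.37]
contact_force: [0.7, 0.3, -2.5]
gripper_width: 0.145
```

```bash
python3 - <<'E'
from rows import *
log()
p,M,s=tool();D=M@RD;m=p+M@mt;print('tilt',np.degrees(np.arccos(D[2,2])),'mouth',m,cupmin(D,m)[:,2].min())
im=manip.grab_frame('top');im2=manip.grab_frame('scene')
cv2.imwrite('pics/c4.png',np.hstack([cv2.resize(im[180:300,360:520],(400,300)),cv2.resize(im2[200:320,300:460],(400,300))]))
find('mouth','scene');find('ball0_center','scene');find('ball0_center','top')
gen(1.60,[1.68,1.76,1.84,1.92,2.0, 2.08,2.16,2.24,2.32,2.4, 2.48,2.56,2.64,2.7,2.75])
E
```

```text
t 19.37 p [ 0.4452 -0.4032  0.3064] lean 47.79 az 50.8 y [ 0.796 -0.604  0.038] j [-0.987  0.133  1.758  0.785  1.569 -0.489] F [ 0.7  0.3 -2.5]
tilt 63.98510374855648 mouth [ 0.49133752 -0.3447883   0.13410955] 0.09018712153826028
scene tip mouth 0.79 [ 0.4899 -0.3425  0.1321]
scene tip mouth 0.59 [0.7196 0.175  0.0499]
[{"offset": [-12, 10, 10], "twist": 0.08, "grip": 0}, {"offset": [-13, 18, 9], "twist": 0.16, "grip": 0}, {"offset": [-15, 26, 9], "twist": 0.24, "grip": 0}, {"offset": [-17, 33, 8], "twist": 0.32, "grip": 0}, {"offset": [-19, 41, 8], "twist": 0.4, "grip": 0}]
[{"offset": [-1, 8, -1], "twist": 0.08, "grip": 0}, {"offset": [-2, 15, -2], "twist": 0.16, "grip": 0}, {"offset": [-3, 22, -2], "twist": 0.24, "grip": 0}, {"offset": [-5, 30, -3], "twist": 0.32, "grip": 0}, {"offset": [-7, 37, -3], "twist": 0.4, "grip": 0}]
[{"offset": [-1, 7, 0], "twist": 0.08, "grip": 0}, {"offset": [-1, 14, -1], "twist": 0.16, "grip": 0}, {"offset": [-3, 21, -1], "twist": 0.24, "grip": 0}, {"offset": [-4, 26, -1], "twist": 0.3, "grip": 0}, {"offset": [-5, 30, -2], "twist": 0.35, "grip": 0}]
```

View pics/c4.png

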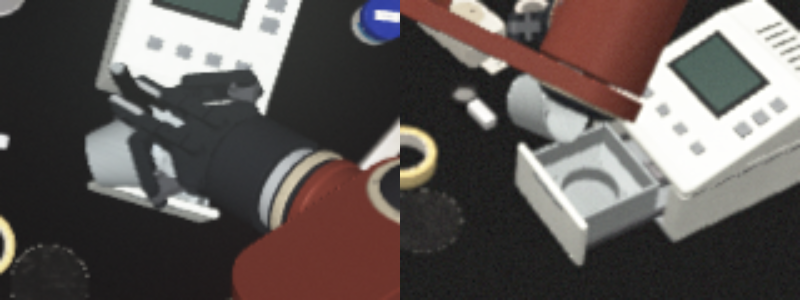

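play_rows(
  increments=[
    {"offset": [-3,9,3],"twist": 0.08,"grip": 0},
    {"offset": [-7,18,5],"twist": 0.16,"grip": 0},
    {"offset": [-11,26,7],"twist": 0.24,"grip": 0},
    {"offset": [-15,33,8],"twist": 0.32,"grip": 0},
    {"offset": [-19,41,8],"twist": 0.4,"grip": 0},
  ],
)

```text
time: 20.03
tool_pos: [0.4745, -0.434, 0.2883]
tool_rot: [-0.235, 0.881, 0.243, 0.33]
contact_force: [-0.4, 1.1, -2.0]
gripper_width: 0.147
```

play_rows(
  increments=[
    {"offset": [-1,8,-1],"twist": 0.08,"grip": 0},
    {"offset": [-2,15,-2],"twist": 0.16,"grip": 0},
    {"offset": [-3,22,-2],"twist": 0.24,"grip": 0},
    {"offset": [-5,30,-3],"twist": 0.32,"grip": 0},
    {"offset": [-7,37,-3],"twist": 0.4,"grip": 0},
  ],
)

```text
time: 20.45
tool_pos: [0.4901, -0.4666, 0.2764]
tool_rot: [-0.295, 0.912, 0.063, 0.277]
contact_force: [-0.1, 0.5, -2.6]
gripper_width: 0.145
```

play_rows(
  increments=[
    {"offset": [-1,7,0],"twist": 0.08,"grip": 0},
    {"offset": [-1,14,-1],"twist": 0.16,"grip": 0},
    {"offset": [-3,21,-1],"twist": 0.24,"grip": 0},
    {"offset": [-4,26,-1],"twist": 0.3,"grip": 0},
    {"offset": [-5,30,-2],"twist": 0.35,"grip": 0},
  ],
)

```text
time: 20.87
tool_pos: [0.4932, -0.4918, 0.2594]
tool_rot: [-0.339, 0.909, -0.096, 0.221]
contact_force: [-0.3, 0.3, -2.1]
gripper_width: 0.149
```

play_rows(
  increments=[
    {"offset": [0,0,0],"twist": 0,"grip": 0},
    {"offset": [0,0,0],"twist": 0,"grip": 0},
    {"offset": [0,0,0],"twist": 0,"grip": 0},
    {"offset": [0,0,0],"twist": 0,"grip": 0},
    {"offset": [0,0,0],"twist": 0,"grip": 0},
  ],
)

```text
time: 21.28
tool_pos: [0.4932, -0.4912, 0.26]
tool_rot: [-0.339, 0.909, -0.095, 0.222]
contact_force: [-0.2, -0.3, -2.3]
gripper_width: 0.149
```

```bash
python3 - <<'E'
from rows import *
log()
p,M,s=tool();D=M@RD;m=p+M@mt;print('tilt',np.degrees(np.arccos(D[2,2])),'mouth',m,cupmin(D,m)[:,2].min())
im=manip.grab_frame('top');im2=manip.grab_frame('scene');im3=manip.grab_frame('wrist')
cv2.imwrite('pics/c5.png',np.hstack([cv2.resize(im3,(480,300)),cv2.resize(im2[200:320,330:458],(320,300))]))
for c in ('top','scene','wrist'):find('ball0_center',c,n=5)
E
```

```text
t 21.28 p [ 0.4932 -0.4912  0.26  ] lean 47.79 az 50.9 y [-0.023 -0.752 -0.659] j [-0.999  0.397  1.526  0.781  1.555  0.628] F [-0.2 -0.3 -2.3]
tilt 93.0631467212979 mouth [ 0.50478522 -0.36414478  0.1222959 ] 0.08639231630471658
scene tip ball0_center 0.61 [ 0.5222 -0.3703  0.0296]
scene tip ball0_center 0.47 [ 0.3883 -0.0657 -0.0024]
wrist tip ball0_center 0.24 [ 0.6622 -0.2043  0.0019]
```

View pics/c5.png

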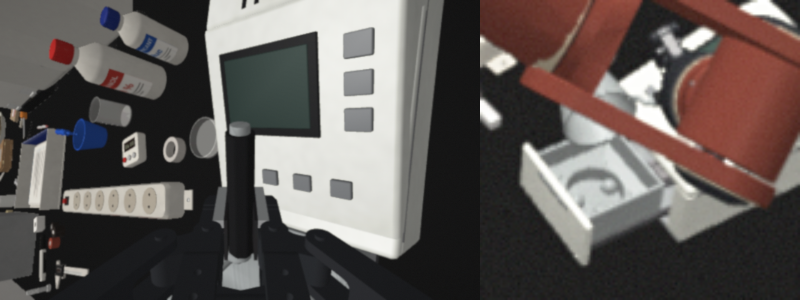

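```bash
cat >> h.py <<'E'
def chain(wps,grip=0):  # wps: list of (world pos, cumulative twist); prints calls of 5 rows
    p,M,s=tool();cp,cM,cf=p,M,0
    for i in range(0,len(wps),5):
        out=[{"offset":[int(v) for v in np.rint(cM.T@(np.array(q)-cp)*1000)],"twist":round(f-cf,2),"grip":grip} for q,f in wps[i:i+5]]
        print(json.dumps(out));o=out[-1]
        cp=cp+cM@np.array(o["offset"])/1000;cM=cM@R.from_euler('z',o["twist"]).as_matrix();cf+=o["twist"]
E
python3 - <<'E'
from h import *
p,M,s=tool();up=p+[0,0,.06];end=np.array([.3545,-.0695,.27])
w=[(p+[0,0,.02],0),(p+[0,0,.045],0),(up,-.05)]
for k in range(1,23):
    a=min(1,max(0,(k-2)/18));w.append((up+(end-up)*a,max(-2.75,-.05-.123*k)))
chain(w)
E
```

```text
[{"offset": [7, -13, -13], "twist": 0, "grip": 0}, {"offset": [15, -30, -30], "twist": 0, "grip": 0}, {"offset": [20, -40, -40], "twist": -0.05, "grip": 0}, {"offset": [20, -40, -40], "twist": -0.17, "grip": 0}, {"offset": [20, -40, -40], "twist": -0.3, "grip": 0}]
[{"offset": [-10, -19, 11], "twist": -0.12, "grip": 0}, {"offset": [-20, -38, 23], "twist": -0.24, "grip": 0}, {"offset": [-30, -58, 35], "twist": -0.37, "grip": 0}, {"offset": [-40, -77, 47], "twist": -0.49, "grip": 0}, {"offset": [-50, -97, 58], "twist": -0.61, "grip": 0}]
[{"offset": [3, -21, 12], "twist": -0.12, "grip": 0}, {"offset": [6, -43, 24], "twist": -0.25, "grip": 0}, {"offset": [9, -65, 35], "twist": -0.37, "grip": 0}, {"offset": [12, -87, 47], "twist": -0.49, "grip": 0}, {"offset": [14, -108, 59], "twist": -0.62, "grip": 0}]
[{"offset": [15, -16, 12], "twist": -0.12, "grip": 0}, {"offset": [30, -32, 23], "twist": -0.24, "grip": 0}, {"offset": [45, -48, 35], "twist": -0.37, "grip": 0}, {"offset": [60, -64, 47], "twist": -0.49, "grip": 0}, {"offset": [75, -80, 59], "twist": -0.61, "grip": 0}]
[{"offset": [21, -4, 11], "twist": -0.12, "grip": 0}, {"offset": [43, -9, 23], "twist": -0.25, "grip": 0}, {"offset": [64, -13, 35], "twist": -0.37, "grip": 0}, {"offset": [64, -13, 35], "twist": -0.49, "grip": 0}, {"offset": [64, -13, 35], "twist": -0.61, "grip": 0}]
```

play_rows(
  increments=[
    {"offset": [7,-13,-13],"twist": 0,"grip": 0},
    {"offset": [15,-30,-30],"twist": 0,"grip": 0},
    {"offset": [20,-40,-40],"twist": -0.05,"grip": 0},
    {"offset": [20,-40,-40],"twist": -0.17,"grip": 0},
    {"offset": [20,-40,-40],"twist": -0.3,"grip": 0},
  ],
)

```text
time: 22.0
tool_pos: [0.4935, -0.4913, 0.324]
tool_rot: [-0.3, 0.913, 0.043, 0.271]
contact_force: [-0.8, -0.2, -1.7]
gripper_width: 0.146
```

play_rows(
  increments=[
    {"offset": [-10,-19,11],"twist": -0.12,"grip": 0},
    {"offset": [-20,-38,23],"twist": -0.24,"grip": 0},
    {"offset": [-30,-58,35],"twist": -0.37,"grip": 0},
    {"offset": [-40,-77,47],"twist": -0.49,"grip": 0},
    {"offset": [-50,-97,58],"twist": -0.61,"grip": 0},
  ],
)

```text
time: 22.42
tool_pos: [0.4545, -0.373, 0.3079]
tool_rot: [-0.207, 0.858, 0.314, 0.348]
contact_force: [-0.4, -0.7, -1.5]
gripper_width: 0.145
```

play_rows(
  increments=[
    {"offset": [3,-21,12],"twist": -0.12,"grip": 0},
    {"offset": [6,-43,24],"twist": -0.25,"grip": 0},
    {"offset": [9,-65,35],"twist": -0.37,"grip": 0},
    {"offset": [12,-87,47],"twist": -0.49,"grip": 0},
    {"offset": [14,-108,59],"twist": -0.62,"grip": 0},
  ],
)

```text
time: 22.83
tool_pos: [0.4165, -0.256, 0.2941]
tool_rot: [-0.092, 0.723, 0.56, 0.395]
contact_force: [-0.2, 0.1, -1.9]
gripper_width: 0.147
```

play_rows(
  increments=[
    {"offset": [15,-16,12],"twist": -0.12,"grip": 0},
    {"offset": [30,-32,23],"twist": -0.24,"grip": 0},
    {"offset": [45,-48,35],"twist": -0.37,"grip": 0},
    {"offset": [60,-64,47],"twist": -0.49,"grip": 0},
    {"offset": [75,-80,59],"twist": -0.61,"grip": 0},
  ],
)

```text
time: 23.25
tool_pos: [0.3786, -0.1381, 0.2805]
tool_rot: [0.031, 0.522, 0.751, 0.404]
contact_force: [-0.3, 0.0, -1.9]
gripper_width: 0.148
```

play_rows(
  increments=[
    {"offset": [21,-4,11],"twist": -0.12,"grip": 0},
    {"offset": [43,-9,23],"twist": -0.25,"grip": 0},
    {"offset": [64,-13,35],"twist": -0.37,"grip": 0},
    {"offset": [64,-13,35],"twist": -0.49,"grip": 0},
    {"offset": [64,-13,35],"twist": -0.61,"grip": 0},
  ],
)

```text
time: 23.67
tool_pos: [0.3562, -0.0675, 0.2726]
tool_rot: [0.151, 0.271, 0.873, 0.377]
contact_force: [0.2, -1.2, -1.6]
gripper_width: 0.147
```

```bash
python3 - <<'E'
from rows import *
log()
p,M,s=tool();D=M@RD;m=p+M@mt;print('tilt',np.degrees(np.arccos(D[2,2])),'mouth',m,s['gripper_width'])
x=np.array([-.842,.539,0]);print('twist err',(M[:,1]),off([.3545,-.0695,.1674]))
im=manip.grab_frame('top');im2=manip.grab_frame('scene')
cv2.imwrite('pics/c6.png',np.hstack([cv2.resize(im[180:300,360:520],(400,300),interpolation=cv2.INTER_CUBIC),cv2.resize(im2[180:300,300:460],(400,300),interpolation=cv2.INTER_CUBIC)]))
for c in ('top','scene'):
  find('ball0_center',c,n=6);find('mouth',c)
E
```

```text
t 23.67 p [ 0.3562 -0.0675  0.2726] lean 47.85 az 51.0 y [0.36  0.57  0.739] j [-0.622 -0.605  2.428  0.859  1.359 -1.8  ] F [ 0.2 -1.2 -1.6]
tilt 0.19276217670795182 mouth [ 0.49667221 -0.01735289  0.15867258] 0.14678597362590956
twist err [0.35978989 0.56956258 0.73901942] [  6.3 -79.5  68.7]
top tip ball0_center 0.36 [ 0.5189 -0.3743  0.0243]
top tip mouth 0.84 [0.7221 0.1745 0.0536]
top tip mouth 0.81 [ 0.4937 -0.0121  0.1587]
top tip mouth 0.16 [ 0.4837 -0.3686  0.0244]
scene tip ball0_center 0.39 [ 0.5222 -0.3712  0.0289]
scene tip ball0_center 0.22 [ 0.4825 -0.3673  0.0233]
scene tip mouth 0.77 [0.7203 0.1755 0.051 ]
scene tip mouth 0.7 [ 0.4939 -0.0169  0.1516]
```

View pics/c6.png

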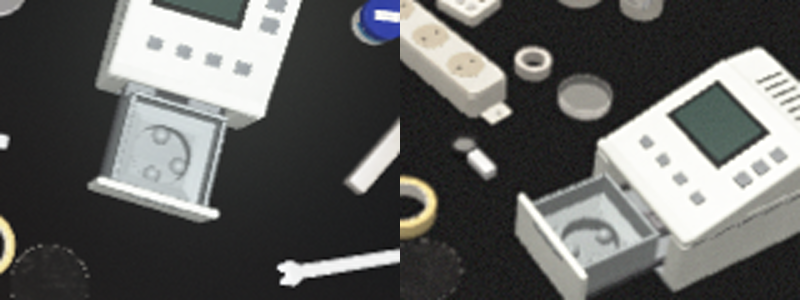

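play_rows(
  increments=[
    {"offset": [2,-24,21],"twist": 0,"grip": 0},
    {"offset": [4,-46,40],"twist": 0,"grip": 0},
    {"offset": [5,-64,55],"twist": 0,"grip": 0},
    {"offset": [6,-73,63],"twist": 0,"grip": 0},
    {"offset": [6,-78,67],"twist": 0,"grip": 0},
  ],
)

```text
time: 24.38
tool_pos: [0.3538, -0.0703, 0.1669]
tool_rot: [0.147, 0.276, 0.871, 0.378]
contact_force: [-5.6, 5.1, 9.4]
gripper_width: 0.147
```

play_rows(
  increments=[
    {"offset": [0,-1,1],"twist": 0,"grip": 0},
    {"offset": [0,-2,2],"twist": 0,"grip": 0},
    {"offset": [0,-2,2],"twist": 0,"grip": 0},
  ],
)

```text
time: 24.63
tool_pos: [0.3555, -0.0712, 0.1671]
tool_rot: [0.15, 0.275, 0.872, 0.377]
contact_force: [-2.5, 1.1, 2.7]
gripper_width: 0.148
```

```bash
python3 -c "
from h import *
log();print(off([.3545,-.0695,.1664]))"
```

```text
t 24.63 p [ 0.3555 -0.0712  0.1671] lean 47.91 az 50.9 y [0.366 0.564 0.74 ] j [-0.633 -0.346  2.468  0.931  1.178 -2.043] F [-2.5  1.1  2.7]
[1.8 0.1 1. ]
```

play_rows(
  increments=[
    {"offset": [0,0,0],"twist": 0,"grip": 0.2},
    {"offset": [0,0,0],"twist": 0,"grip": 0.3},
    {"offset": [0,0,0],"twist": 0,"grip": 0.5},
    {"offset": [0,0,0],"twist": 0,"grip": 0.5},
    {"offset": [0,0,0],"twist": 0,"grip": 0.5},
  ],
)

```text
time: 25.05
tool_pos: [0.3548, -0.0709, 0.1661]
tool_rot: [0.15, 0.275, 0.872, 0.376]
contact_force: [0.2, 0.1, 0.2]
gripper_width: 0.497
```

play_rows(
  increments=[
    {"offset": [0,0,-15],"twist": 0,"grip": 0.5},
    {"offset": [0,0,-40],"twist": 0,"grip": 0.5},
    {"offset": [0,0,-75],"twist": 0,"grip": 0.5},
    {"offset": [0,0,-110],"twist": 0,"grip": 0.5},
    {"offset": [0,0,-125],"twist": 0,"grip": 0.5},
  ],
)

```text
time: 25.47
tool_pos: [0.2958, -0.1445, 0.253]
tool_rot: [0.152, 0.275, 0.872, 0.375]
contact_force: [0.4, -0.3, -0.1]
gripper_width: 0.501
```

```bash
python3 - <<'E'
from h import *
log()
im3=manip.grab_frame('wrist');im2=manip.grab_frame('scene');im=manip.grab_frame('top')
cv2.imwrite('pics/c7.png',np.hstack([cv2.resize(im3,(480,300)),cv2.resize(im2[150:270,200:328],(320,300))]))
for c in ('top','scene','wrist'):
  find('dipper',c);find('front',c,n=1)
  for q in ('tweezers','loupe','tape_roll'): find(q,c,n=1)
E
```

```text
t 25.47 p [ 0.2958 -0.1445  0.253 ] lean 47.72 az 50.5 y [0.366 0.567 0.738] j [-0.929 -0.622  2.472  0.802  1.554 -2.015] F [ 0.4 -0.3 -0.1]
top tip dipper 0.93 [ 0.7157  0.1754 -0.001 ]
top tip dipper 0.58 [ 0.493 -0.022  0.001]
top tip front 0.78 [ 0.4524 -0.3666  0.0421]
top tip tweezers 0.62 [ 0.3945 -0.0546 -0.0022]
top tip loupe 0.73 [ 0.5046 -0.1993 -0.0015]
top tip tape_roll 0.83 [ 4.014e-01 -2.101e-01 -3.000e-04]
scene tip dipper 0.73 [7.193e-01 1.774e-01 7.000e-04]
scene tip dipper 0.66 [ 0.4919 -0.0185  0.0006]
scene tip front 0.77 [ 0.4537 -0.3652  0.045 ]
scene tip tweezers 0.64 [ 0.3845 -0.0642 -0.0044]
scene tip loupe 0.5 [ 0.5025 -0.1958  0.0017]
scene tip tape_roll 0.86 [ 0.3966 -0.2088  0.001 ]
wrist tip dipper 0.9 [ 0.7173  0.1818 -0.0061]
wrist tip dipper 0.84 [ 0.4931 -0.0173 -0.0032]
wrist tip tweezers 0.92 [ 0.3969 -0.053  -0.0042]
```

View pics/c7.png

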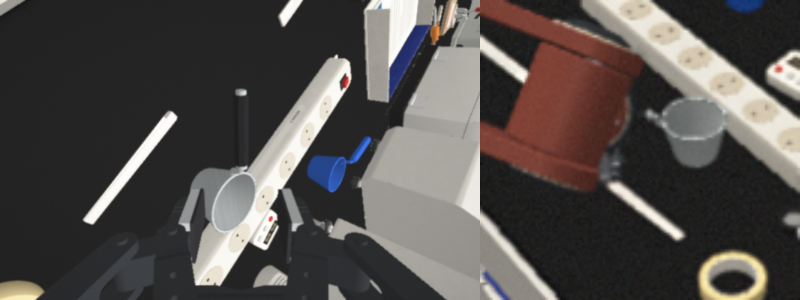

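```bash
python3 - <<'E'
from h import *
import kin
p,M,s=tool();t=M[:,2];T0=np.array([.420,-.375,.055])-.173*t;PX=np.array([np.cos(np.radians(-10.3)),np.sin(np.radians(-10.3)),0])
q=s['joint_pos']
for w in (T0+[0,0,.08],T0,T0+.12*PX):
    q,c=kin.ik(w,M,q);print(w.round(3),q.round(2),c)
a=T0+[0,0,.08];n=7
W=[(p+(a-p)*k/10,0) for k in range(1,11)]+[(a+(T0-a)*k/4,0) for k in range(1,5)]
chain(W);print('PX in tool mm per 100',(M.T@PX*100).round(1))
E
```

```text
[ 0.339 -0.474  0.251] [-1.2   0.2   1.79  0.7   1.63 -2.29] 1.78535501994737e-22
[ 0.339 -0.474  0.171] [-1.2   0.32  1.8   0.7   1.53 -2.38] 1.404573967686806e-30
[ 0.457 -0.496  0.171] [-1.05  0.48  1.59  0.77  1.48 -2.24] 1.0578056545822152e-22
[{"offset": [-23, -17, -17], "twist": 0, "grip": 0}, {"offset": [-46, -34, -34], "twist": 0, "grip": 0}, {"offset": [-69, -51, -51], "twist": 0, "grip": 0}, {"offset": [-92, -68, -69], "twist": 0, "grip": 0}, {"offset": [-115, -85, -86], "twist": 0, "grip": 0}]
[{"offset": [-24, -17, -17], "twist": 0, "grip": 0}, {"offset": [-47, -35, -34], "twist": 0, "grip": 0}, {"offset": [-70, -52, -51], "twist": 0, "grip": 0}, {"offset": [-93, -69, -68], "twist": 0, "grip": 0}, {"offset": [-116, -86, -86], "twist": 0, "grip": 0}]
[{"offset": [1, -15, 14], "twist": 0, "grip": 0}, {"offset": [2, -29, 27], "twist": 0, "grip": 0}, {"offset": [3, -44, 41], "twist": 0, "grip": 0}, {"offset": [4, -59, 54], "twist": 0, "grip": 0}]
PX in tool mm per 100 [-89.7  26.   35.7]
```

play_rows(
  increments=[
    {"offset": [-23,-17,-17],"twist": 0,"grip": 0},
    {"offset": [-46,-34,-34],"twist": 0,"grip": 0},
    {"offset": [-69,-51,-51],"twist": 0,"grip": 0},
    {"offset": [-92,-68,-69],"twist": 0,"grip": 0},
    {"offset": [-115,-85,-86],"twist": 0,"grip": 0},
  ],
)

```text
time: 26.78
tool_pos: [0.3174, -0.3101, 0.2509]
tool_rot: [0.149, 0.275, 0.872, 0.377]
contact_force: [0.3, -0.5, 0.4]
gripper_width: -0.001
```

play_rows(
  increments=[
    {"offset": [-24,-17,-17],"twist": 0,"grip": 0},
    {"offset": [-47,-35,-34],"twist": 0,"grip": 0},
    {"offset": [-70,-52,-51],"twist": 0,"grip": 0},
    {"offset": [-93,-69,-68],"twist": 0,"grip": 0},
    {"offset": [-116,-86,-86],"twist": 0,"grip": 0},
  ],
)

```text
time: 27.2
tool_pos: [0.339, -0.4766, 0.2508]
tool_rot: [0.149, 0.275, 0.872, 0.377]
contact_force: [-0.5, -0.6, 1.3]
gripper_width: 0.0
```

play_rows(
  increments=[
    {"offset": [1,-15,14],"twist": 0,"grip": 0},
    {"offset": [2,-29,27],"twist": 0,"grip": 0},
    {"offset": [3,-44,41],"twist": 0,"grip": 0},
    {"offset": [4,-59,54],"twist": 0,"grip": 0},
  ],
)

```text
time: 27.53
tool_pos: [0.3393, -0.4752, 0.1702]
tool_rot: [0.149, 0.275, 0.872, 0.377]
contact_force: [0.6, -0.2, -0.6]
gripper_width: 0.001
```

```bash
python3 - <<'E'
from h import *
log();p,M,s=tool();print('tip',p+.173*M[:,2],s['gripper_width'])
im3=manip.grab_frame('wrist');im2=manip.grab_frame('scene')
cv2.imwrite('pics/c8.png',np.hstack([cv2.resize(im3,(480,300)),cv2.resize(im2[200:320,300:428],(320,300))]))
E
```

```text
t 27.53 p [ 0.3393 -0.4752  0.1702] lean 47.79 az 50.9 y [0.367 0.565 0.739] j [-1.198  0.323  1.799  0.702  1.53  -2.377] F [ 0.6 -0.2 -0.6]
tip [ 0.42014138 -0.37576101  0.05396139] 0.0009418984212730911
```

View pics/c8.png

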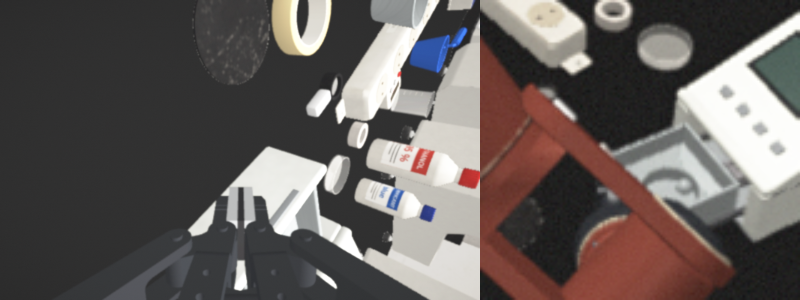

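play_rows(
  increments=[
    {"offset": [-9,2.6,3.6],"twist": 0,"grip": 0},
    {"offset": [-20,6,8],"twist": 0,"grip": 0},
    {"offset": [-33,9.5,13],"twist": 0,"grip": 0},
    {"offset": [-45,13,18],"twist": 0,"grip": 0},
    {"offset": [-58,17,23],"twist": 0,"grip": 0},
  ],
)

```text
time: 28.05
tool_pos: [0.4038, -0.487, 0.1727]
tool_rot: [0.148, 0.274, 0.873, 0.375]
contact_force: [-6.9, -2.4, -1.5]
gripper_width: -0.002
```

play_rows(
  increments=[
    {"offset": [-9,2.6,3.6],"twist": 0,"grip": 0},
    {"offset": [-18,5.2,7.1],"twist": 0,"grip": 0},
    {"offset": [-25,7.3,10],"twist": 0,"grip": 0},
    {"offset": [-31,9,12.3],"twist": 0,"grip": 0},
    {"offset": [-31,9,12.3],"twist": 0,"grip": 0},
  ],
)

```text
time: 28.47
tool_pos: [0.4386, -0.4931, 0.173]
tool_rot: [0.15, 0.274, 0.872, 0.376]
contact_force: [-4.6, -0.3, -1.5]
gripper_width: -0.002
```

```bash
cat > st.py <<'E'
from h import *
log();p,M,s=tool();PX=np.array([np.cos(np.radians(-10.3)),np.sin(np.radians(-10.3)),0]);tip=p+.173*M[:,2]
print('tip',tip,'X rel pyc',(tip-[.649,-.401,0])@PX,'est opening',-.114-((tip-[.649,-.401,0])@PX+.011),'F.PX',np.array(s['contact_force'])@PX)
E
python3 st.py
```

```text
t 28.47 p [ 0.4386 -0.4931  0.173 ] lean 47.72 az 50.8 y [0.366 0.567 0.738] j [-1.069  0.448  1.626  0.759  1.489 -2.264] F [-4.6 -0.3 -1.5]
tip [ 0.51945198 -0.39393892  0.05666753] X rel pyc -0.12872289254318037 est opening 0.0037228925431803672 F.PX -4.439316545274589
```

play_rows(
  increments=[
    {"offset": [-2.7,0.8,1.1],"twist": 0,"grip": 0},
    {"offset": [-5.4,1.6,2.1],"twist": 0,"grip": 0},
    {"offset": [-8.1,2.3,3.2],"twist": 0,"grip": 0},
  ],
)

```text
time: 28.72
tool_pos: [0.4458, -0.4947, 0.1727]
tool_rot: [0.149, 0.274, 0.872, 0.376]
contact_force: [-7.6, -0.9, 2.2]
gripper_width: 0.001
```

play_rows(
  increments=[
    {"offset": [-1.8,0.5,0.7],"twist": 0,"grip": 0},
    {"offset": [-1.8,0.5,0.7],"twist": 0,"grip": 0},
  ],
)

```text
time: 28.88
tool_pos: [0.4481, -0.4951, 0.1728]
tool_rot: [0.149, 0.275, 0.872, 0.376]
contact_force: [-4.5, -0.7, 0.4]
gripper_width: -0.002
```

```bash
python3 st.py
```

```text
t 28.88 p [ 0.4481 -0.4951  0.1728] lean 47.75 az 50.9 y [0.366 0.566 0.738] j [-1.058  0.462  1.607  0.763  1.487 -2.253] F [-4.5 -0.7  0.4]
tip [ 0.52894289 -0.39574342  0.05644857] X rel pyc -0.11906227726340607 est opening -0.005937722736593931 F.PX -4.322143980635652
```

Advancing in small steps until the force shows the stop.

play_rows(
  increments=[
    {"offset": [-1.8,0.5,0.7],"twist": 0,"grip": 0},
    {"offset": [-1.8,0.5,0.7],"twist": 0,"grip": 0},
  ],
)

```text
time: 29.05
tool_pos: [0.4499, -0.4954, 0.1728]
tool_rot: [0.149, 0.275, 0.872, 0.376]
contact_force: [-5.4, -0.2, 1.5]
gripper_width: -0.001
```

play_rows(
  increments=[
    {"offset": [-1.8,0.5,0.7],"twist": 0,"grip": 0},
    {"offset": [-1.8,0.5,0.7],"twist": 0,"grip": 0},
  ],
)

```text
time: 29.22
tool_pos: [0.4518, -0.4958, 0.1728]
tool_rot: [0.149, 0.275, 0.872, 0.376]
contact_force: [-6.0, -1.6, 1.3]
gripper_width: 0.001
```

```bash
python3 st.py
```

```text
t 29.22 p [ 0.4518 -0.4958  0.1728] lean 47.74 az 50.9 y [0.367 0.566 0.738] j [-1.053  0.467  1.6    0.765  1.486 -2.248] F [-6.  -1.6  1.3]
tip [ 0.53251104 -0.39647935  0.05642445] X rel pyc -0.11542004642602838 est opening -0.009579953573971622 F.PX -5.622021286490832
```

play_rows(
  increments=[
    {"offset": [-1.8,0.5,0.7],"twist": 0,"grip": 0},
    {"offset": [-1.8,0.5,0.7],"twist": 0,"grip": 0},
  ],
)

```text
time: 29.38
tool_pos: [0.4536, -0.4962, 0.1727]
tool_rot: [0.149, 0.275, 0.872, 0.376]
contact_force: [-6.8, -1.2, 0.2]
gripper_width: 0.003
```

play_rows(
  increments=[
    {"offset": [-1.4,0.4,0.5],"twist": 0,"grip": 0},
    {"offset": [-1.4,0.4,0.5],"twist": 0,"grip": 0},
  ],
)

```text
time: 29.55
tool_pos: [0.4548, -0.4965, 0.1727]
tool_rot: [0.149, 0.274, 0.872, 0.376]
contact_force: [-8.8, -0.8, 2.2]
gripper_width: -0.003
```

```bash
python3 st.py
```

```text
t 29.55 p [ 0.4548 -0.4965  0.1727] lean 47.73 az 51.0 y [0.367 0.566 0.738] j [-1.05   0.472  1.593  0.765  1.487 -2.245] F [-8.8 -0.8  2.2]
tip [ 0.53540606 -0.39705945  0.05636448] X rel pyc -0.11246796026050296 est opening -0.012532039739497042 F.PX -8.49960935984679
```

play_rows(
  increments=[
    {"offset": [-1.8,0.5,0.7],"twist": 0,"grip": 0},
    {"offset": [-1.8,0.5,0.7],"twist": 0,"grip": 0},
    {"offset": [-1.8,0.5,0.7],"twist": 0,"grip": 0},
  ],
)

```text
time: 29.8
tool_pos: [0.4557, -0.4969, 0.1727]
tool_rot: [0.147, 0.274, 0.873, 0.377]
contact_force: [-17.1, -0.1, 4.3]
gripper_width: 0.001
```

```bash
python3 st.py
```

```text
t 29.8 p [ 0.4557 -0.4969  0.1727] lean 47.71 az 51.3 y [0.367 0.566 0.738] j [-1.049  0.474  1.59   0.763  1.489 -2.243] F [-17.1  -0.1   4.3]
tip [ 0.5357418  -0.39709492  0.05632029] X rel pyc -0.11213128442033224 est opening -0.012868715579667761 F.PX -16.769863495336825
```

At the stop (17 N). Backing off.

play_rows(
  increments=[
    {"offset": [4,-1.2,-1.6],"twist": 0,"grip": 0},
    {"offset": [9,-2.6,-3.6],"twist": 0,"grip": 0},
    {"offset": [15,-4.3,-6],"twist": 0,"grip": 0},
    {"offset": [25,-7,-10],"twist": 0,"grip": 0},
    {"offset": [45,-13,-18],"twist": 0,"grip": 0},
  ],
)

```text
time: 30.22
tool_pos: [0.4084, -0.4873, 0.1725]
tool_rot: [0.15, 0.274, 0.872, 0.376]
contact_force: [0.7, 0.2, 0.4]
gripper_width: 0.002
```

play_rows(
  increments=[
    {"offset": [35,-10,-14],"twist": 0,"grip": 0},
    {"offset": [45,10,-35],"twist": 0,"grip": 0},
    {"offset": [50,40,-65],"twist": 0,"grip": 0},
    {"offset": [50,60,-90],"twist": 0,"grip": 0},
    {"offset": [50,60,-90],"twist": 0,"grip": 0},
  ],
)

```text
time: 30.63
tool_pos: [0.3475, -0.4777, 0.2822]
tool_rot: [0.154, 0.273, 0.873, 0.373]
contact_force: [0.7, -0.5, 1.8]
gripper_width: -0.007
```

```bash
python3 - <<'E'
from h import *
log()
im=manip.grab_frame('top');im2=manip.grab_frame('scene')
cv2.imwrite('pics/c9.png',np.hstack([cv2.resize(im[100:300,220:500],(420,300)),cv2.resize(im2[130:330,220:480],(380,300))]))
for c in ('top','scene'):
  for q in ('front','dipper','tape_roll','petri','loupe','tweezers','cut_ring','timer'): find(q,c,n=1 if q!='dipper' else 2)
E
```

```text
t 30.63 p [ 0.3475 -0.4777  0.2822] lean 47.58 az 50.1 y [0.362 0.573 0.735] j [-1.187  0.172  1.759  0.712  1.659 -2.254] F [ 0.7 -0.5  1.8]
top tip front 0.96 [ 0.5415 -0.3816  0.0415]
top tip dipper 0.88 [7.174e-01 1.763e-01 2.000e-04]
top tip tape_roll 0.62 [ 0.4006 -0.2068  0.0031]
top tip petri 0.81 [ 0.6615 -0.2012  0.0012]
top tip loupe 0.65 [ 0.5383 -0.385   0.0455]
top tip tweezers 0.74 [ 0.3948 -0.0548 -0.0023]
top tip cut_ring 0.59 [ 0.6527 -0.1275 -0.0028]
top tip timer 0.95 [ 0.6654  0.0063 -0.0023]
scene tip front 0.62 [ 0.5381 -0.3815  0.0445]
scene tip dipper 0.61 [7.155e-01 1.782e-01 1.000e-04]
scene tip dipper 0.43 [ 0.648  -0.4021  0.0013]
scene tip tape_roll 0.62 [ 0.3993 -0.2106  0.0005]
scene tip petri 0.63 [ 0.6544 -0.2049  0.0029]
scene tip loupe 0.6 [ 5.007e-01 -1.981e-01  4.000e-04]
scene tip tweezers 0.67 [ 0.3905 -0.0626 -0.0044]
scene tip cut_ring 0.42 [ 0.6468 -0.1286 -0.0014]
scene tip timer 0.87 [0.6661 0.0058 0.0022]
```

View pics/c9.png

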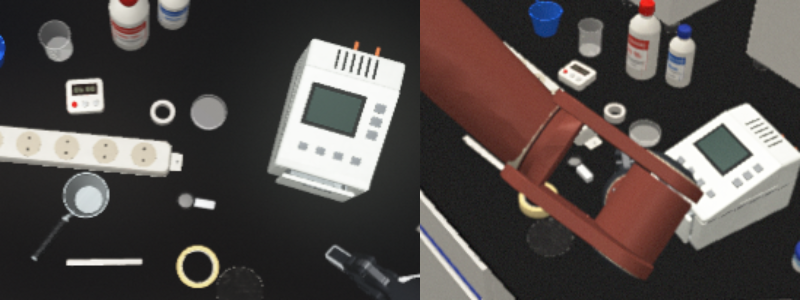

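play_rows(
  increments=[
    {"offset": [0,0,0],"twist": 0,"grip": 0},
    {"offset": [0,0,0],"twist": 0,"grip": 0},
    {"offset": [0,0,0],"twist": 0,"grip": 0},
    {"offset": [0,0,0],"twist": 0,"grip": 0},
    {"offset": [0,0,0],"twist": 0,"grip": 0},
  ],
)

```text
time: 31.95
tool_pos: [0.3474, -0.4757, 0.2737]
tool_rot: [0.149, 0.275, 0.872, 0.377]
contact_force: [-0.4, 0.4, -0.3]
gripper_width: -0.004
```

```bash
python3 - <<'E'
from h import *
manip.grab_frame('top')
find('front','top',n=1);find('dipper','top',n=2);find('mouth','top')
print(manip.state()['contact_force'],manip.job_done())
E
```

```text
top tip front 0.67 [ 0.5394 -0.384   0.0449]
top tip dipper 0.82 [ 0.7196  0.1746 -0.0012]
top tip dipper 0.7 [ 0.4929 -0.0244 -0.0011]
top tip mouth 0.87 [ 0.4943 -0.0184  0.0559]
top tip mouth 0.65 [0.7208 0.1747 0.0488]
the job is handed in; nothing more can be done
[-0.22264123  0.34447251 -0.32138063] None
```

The job is handed in at about 32 s of the 70 s allowed. My checks showed no failures, but hand-in gave no verdict.

**What I did:** The moves can only twist about the tool's own axis. So I pushed the arm against its joint limits, high above the bench, until the hand leaned about 48°. With that lean I pinched the dipper's handle, and twisting the hand tipped the cup to 93° just above the well. I then stood the dipper back where it came from and pressed the drawer to its stop, where the force rose to 17 N.

**Last checks:**
- **Balls:** after the pour and before the drawer was closed, the picture showed all three in the well. They are out of sight with it shut.
- **Drawer:** about 1.7 s after I let go, the front was still in. The networks put the opening at 0, give or take about 4 mm, so the 2 mm limit is not directly confirmed. An unlatched drawer would have slid out to 78 mm.
- **Dipper:** it stands upright and empty, within a few millimetres of its starting place.
- **Bystanders:** all six were found within a few millimetres of where they started. One low-confidence top-camera report put the loupe at the drawer front; the scene camera and the picture show it in its place.
- **Robot:** it touches nothing; the contact force is under 1 N.

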